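# Weigh a batch of milling balls on the beam balance

### The job

Pour all six milling balls from the orange cup into the pan of the balance and stand the empty cup upright on the bench. When the balls have pulled the pan down, weigh them: slide the brass poise along the beam until the beam, left free, rests level. Leave the jar, vial, spatula and stopper where they are.

Things in the scene. Friction and masses are not known exactly. Their poses are not given: they have to be found in the camera images.
- balance: Bench balance: a blue base plate (130 x 200 x 18 mm, fixed to the bench) with two upright aluminium cheeks carrying a pivoted beam. Origin: centre of the underside of the plate. Its y axis runs along the beam, from the pan (at -y) to the poise (at +y); z is up.
- beam (a joint): Tilt of the beam about its pivot (130 mm above the bench): 0 is level, positive when the pan end is down and the poise end up, stops at -0.12 and +0.12 rad. It swings freely and settles in about 1 s; near level it rests about 0.006 rad further over for each mm that the poise is out of place (poise too near the pivot: positive). A steel pointer below the pivot, on the side away from the robot, stands before the red centre mark of a white plate when the beam is level.
- pan_mid (a point): Centre of the inside of the round steel pan fixed on the pan end of the beam, 130 mm from the pivot: mouth 120 mm across (114 mm inside), 55 mm deep, its rim 29 mm above this point and its underside 26 mm below it. It tilts with the beam. The rim is about 138 mm above the bench when the beam is level.
- poise (a joint): Position of the brass poise along the beam, 0 to 0.15 m; its centre is 60 mm from the pivot at 0, and it grows away from the pivot. Rubs with about 1.2 N and stays where it is left. It weighs about 0.2 kg (0.18 to 0.23); the right place depends on the balls' weight, which differs from batch to batch (about 22 g a ball, together 110 to 175 g). With the pan empty the beam balances near 0; loaded, somewhere between 0.05 and 0.14.
- poise_grip (a point): Point to grip on the poise: the middle of its upright brass fin, 14 mm thick along the beam, 30 mm across it; the fin's top is 17 mm above this point, the broader block (30 mm along the beam, 36 mm across) begins 22 mm below. The point lies 35 mm above the beam's centre line. Axes as the beam: y along it, away from the pan.
- cup_mid (a point): Orange plastic cup, open at the top, half-way up its axis: 80 mm high, straight-sided, 62 mm across, wall 3 mm, floor 4 mm, 60 g; z points to its mouth. It holds six balls and stands upright on the bench; the last balls roll out only when it is tipped 15 to 25 degrees past level, and held loosely it swings in the fingers as it is tipped (40 N holds it).
- ball1_center (a point): Centre of one of six white ceramic milling balls, 19 mm across; at the start in the cup.
- ball2_center (a point): Centre of one of six white ceramic milling balls, 19 mm across; at the start in the cup.
- ball3_center (a point): Centre of one of six white ceramic milling balls, 19 mm across; at the start in the cup.
- ball4_center (a point): Centre of one of six white ceramic milling balls, 19 mm across; at the start in the cup.
- ball5_center (a point): Centre of one of six white ceramic milling balls, 19 mm across; at the start in the cup.
- ball6_center (a point): Centre of one of six white ceramic milling balls, 19 mm across; at the start in the cup.
- jar: Bystander: amber jar, 60 mm across, 100 mm high; origin under its centre. Stands on the other side of the bench from the cup.
- vial: Bystander: small glass vial, 28 mm across, 55 mm high; origin under its centre.
- spatula: Bystander: spatula lying on the bench, 150 mm long along its x; origin under its middle.
- stopper: Bystander: rubber stopper, 34 mm across, 28 mm high; origin under its centre.
Mind the look-alikes: they are no part of the job. Of the things shaped like the part that bears cup_mid, the orange one is meant.

How it is judged:
On the way, in this order (a step that is already met when the one before it is completed fails the run):
1. the cup is tipped over the pan (angle between cup_mid's own z axis and vertical above 0.9 rad and horizontal distance between cup_mid and pan_mid below 0.15 m).
2. all six balls lie in the pan and have pulled it down, the poise not yet slid out to balance them (distance between each of ball1_center, ball2_center, ball3_center, ball4_center, ball5_center, ball6_center and pan_mid below 0.058 m and value of joint beam above 0.09 rad), for 0.2 s.
At the end, for the whole second after the job is handed in: All six balls are in the pan (centres within 58 mm of the middle of the pan's inside), the free beam is at rest within 0.035 rad (2 degrees) of level, and the cup stands upright on the bench (tilt under 0.1 rad) at rest (distance between each of ball1_center, ball2_center, ball3_center, ball4_center, ball5_center, ball6_center and pan_mid below 0.058 m and value of joint beam between -0.035 and 0.035 rad and velocity of joint beam between -0.03 and 0.03 rad/s and angle between cup_mid's own z axis and vertical below 0.1 rad and height (world z) of cup_mid between 0.034 and 0.046 m and linear speed of cup below 0.02 m/s); the robot touches nothing.
It fails at once if the jar is moved more than 30 mm or tipped over (distance of jar from where it was at the start of the episode above 0.03 m or angle between jar's own z axis and vertical above 0.5 rad).
It fails at once if the vial is moved more than 30 mm or tipped over (distance of vial from where it was at the start of the episode above 0.03 m or angle between vial's own z axis and vertical above 0.5 rad).
It fails at once if the spatula is moved more than 30 mm (distance of spatula from where it was at the start of the episode above 0.03 m).
It fails at once if the stopper is moved more than 30 mm or tipped over (distance of stopper from where it was at the start of the episode above 0.03 m or angle between stopper's own z axis and vertical above 0.5 rad).
It also fails if it takes over 72 s, if anything falls off the work surface, if the arm or the gripper's body presses on something with over 40 N, if the wrist force passes 120 N, or if a joint passes its speed limit or range.

### The arm

A 6-joint arm with a two-finger parallel gripper is mounted at the origin on the work surface. World frame = base frame: x ahead of the robot, y to its left, z up, the work surface at z = 0. Lengths are in m, angles in rad, forces in N, time in s.
With the tool pointing down it reaches from about 0.3 to 0.85 m from the base axis. Payload 5.4 kg.
Tool frame: the origin (TCP) lies at the very end of the fingers, on their centre line; the grasp point (between the pads) lies ctrl.grip_depth behind it (ctrl.grip_depth is the distance from the TCP to the grasp point, in m); z points along the fingers, y is the direction in which the jaws open and shut (so a half turn about z gives the same grasp; the last joint's range is limited). The gripper opens to 85 mm and grips with 20 to 120 N. Pads are 22 mm wide; open, the fingers measure 114 mm over their backs; the gripper's body (76 mm by 85 mm) begins 54 mm behind the grasp point. The pads swing forward as they close: fully open they stand 13 mm farther back than shut.
Start: joints at [1.019, 0.158, 1.597, -0, 1.386, -0.21], TCP at [0.193, 0.542, 0.231] pointing down, gripper open.
Joint ranges: [-2.91, 2.91], [-0.94, 2.29], [0.18, 2.7], [-1.29, 4.43], [0.17, 2.64], [-3, 3]. Speed limits (rad/s): [2.57, 2.57, 3.14, 3.14, 3.14, 3.14].

### API

Orientations are given as [roll, pitch, yaw] about the fixed x, y, z axes, in that order (R = Rz(yaw) Ry(pitch) Rx(roll)).
In Python, from cell import state, snapshot, calibration, ctrl, finder gives the robot as it stands. The module is installed in compiled form; this text tells all that it offers.
- The arm moves only by the tool send_rows, never from a script. Its argument "targets" is a list of rows, each a list of 7 numbers: the shift along the world's x, y, z in units of 0.1 m (1.0 is 0.1 m), then the turn, a rotation vector about the world's x, y, z in units of pi/2 rad (1.0 is pi/2 rad), then the finger opening in mm, from 0 to 85.4. A call has 1 to 20 rows; each row is the pose to reach, as a shift and turn from the pose commanded when the call began; what a row does not reach only later rows make up. A row lasts 1/10 s, in which the tool goes at most 50 mm and 8.59 degrees, less where a joint would pass 70% of its speed; a pose out of reach is approached as far as the arm can. A call with a number of a shift or a turn outside -1 to 1 is refused whole. A call with a gripper value outside its range is refused whole. The fingers move at their own pace and stop on an object; "squeeze" is the grip in N (left out, the last holds). Time passes only in rows, so rows that repeat a pose let the fingers close. It gives the time, the measured TCP pose, the force and the opening at its end, in the units of the state.
- state(): the state, without advancing time (a new reading comes with each control period).
- snapshot(name): name is "side" or "top" or "wrist"; returns the picture (384x512x3 uint8, red, green, blue); there is no depth.
- calibration(name): a dict with "fx", "fy", "cx", "cy" (pixels), "dist" ([k1, k2, p1, p2, k3] as OpenCV has them; the pictures are not rectified), "pose" (4x4, takes a point from camera to world coordinates); the wrist camera has in their place "tool_from_camera" (4x4, takes a point from camera to tool coordinates, whose origin is the TCP and whose axes are the flange's). Camera axes: x right, y up, looking along -z (the intrinsics and any distortion apply to the point x, -y, -z); pixel columns grow to the right and rows downward; lengths in m; the calibration is good to about 2 mm. A picture is of the moment at which its call begins: read the wrist's pose just before it. calibration takes no time and is no camera call.
- ctrl.sign_off(): hands the job in, once; it reports no verdict.
Trained networks look in the newest picture that a camera, given by its name, has taken for a name from the list of things; names that differ only in an ending like _2 or _b are one class to them, and where a whole thing is asked for, a point or a joint stands for the part that bears it (a point fixed in the world has none). Each returns a list of dicts, best first, with "score" (0 to 1); they miss things now and then, are a little off and sometimes report something else, mostly with a low value. They report only what shows in the picture. A call takes as long as a camera call. They do not tell look-alikes from the thing itself.
- finder.boxes_of(label, camera): "position" ([x, y, z] in m, in world coordinates, good to about 4 mm: the middle of the surface that is visible of it).
- finder.masks_of(label, camera): "pixels" (384x512 bool, what is visible of it).
- finder.landmark_of(label, camera): "position" ([x, y, z] in m, in world coordinates, good to about 4 mm: a listed point, or the origin of a listed thing).
The state is a dict: "t": time; "joints": joint angles; "joint_velocities": joint speeds; "effort": joint torques, N m; "position": TCP position; "tool_rot": TCP orientation; "contact_force": force on the tool from outside, world axes, zero at the start; "wrist_torque": the same for the moment, N m; "width": opening from 0.0 (shut) to 1.0 (fully open).
Only numpy, scipy, OpenCV 4.12 (cv2) and the standard library are available. Lean on these libraries where they do the work, as an engineer would, in place of code of your own. Each camera call takes 0.05 s, during which the arm holds its last target.

## Working session

There is one attempt and no reset: what is moved stays moved. The work goes in short steps, Python scripts to look and compute and a tool call to move; the robot and the scene stay as the last step left them, time stands still between calls to the robot, and variables do not carry over. Pictures are saved under pics/ and viewed, and the job is handed in when it is done.

Besides the shell and the picture viewer there is one more tool, called after "Request:" in YAML: its name, and indented under it one key for each argument. send_rows: Moves the arm, as the interface text tells. Its arguments: {"type":"object","properties":{"targets":{"type":"array","items":{"type":"array","items":{"type":"number"}}},"squeeze":{"type":"number"}},"required":["targets"]}

```bash
mkdir -p pics; ls; cat > h.py <<'E'
import numpy as np, cv2
from cell import state, snapshot, calibration, ctrl, finder
def snap(name,fn,scale=1.5):
    im=snapshot(name); cv2.imwrite('pics/%s.png'%fn, cv2.resize(im[:,:,::-1],None,fx=scale,fy=scale)); return im
def proj(name,P):
    c=calibration(name); T=np.linalg.inv(c['pose']); p=(T[:3,:3]@np.asarray(P).T).T+T[:3,3]
    q=p*np.array([1,-1,-1]); K=np.array([[c['fx'],0,c['cx']],[0,c['fy'],c['cy']],[0,0,1.]])
    return cv2.projectPoints(q,np.zeros(3),np.zeros(3),K,np.array(c['dist'],float))[0][:,0]
E
python3 - <<'E'
from h import *
print(state()); print(ctrl.grip_depth)
snap('top','top0'); snap('side','side0')
for l in ['balance','pan_mid','poise_grip','cup_mid','ball1_center','jar','vial','spatula','stopper']:
    for cam in ['top','side']:
        print(l,cam,[(np.round(d['position'],3).tolist(),round(d['score'],2)) for d in finder.landmark_of(l,cam)])
print({c:np.round(calibration(c)['pose'],3).tolist() for c in('top','side')})
E
```

```text
pics
{'t': 0.0, 'joints': array([ 1.01891763e+00,  1.59052764e-01,  1.59826587e+00, -1.39820864e-05,
        1.38620686e+00, -2.10119818e-01]), 'joint_velocities': array([ 2.57667566e-03, -1.42139569e-03, -7.43412556e-05,  2.47715485e-04,
       -6.26122350e-04, -1.65708537e-03]), 'effort': array([ 2.64962491e-04, -3.95994973e+01, -3.31437564e+01, -2.32524362e-04,
        8.37357104e-03,  3.16582975e-05]), 'position': array([0.19241214, 0.54119619, 0.23029798]), 'tool_rot': array([-3.13969946e+00, -3.89707812e-04,  2.79983598e+00]), 'contact_force': array([-0.51200199, -0.29586063, -0.31223853]), 'wrist_torque': array([-0.02666032, -0.01700695, -0.04337488]), 'width': 0.9994917219951415}
0.0187
balance top [([0.633, 0.039, 0.002], 0.93)]
balance side [([0.63, 0.039, -0.002], 0.71)]
pan_mid top [([0.645, -0.091, 0.12], 0.89)]
pan_mid side [([0.64, -0.087, 0.121], 0.84)]
poise_grip top [([0.626, 0.133, 0.158], 0.47)]
poise_grip side [([0.621, 0.13, 0.157], 0.9)]
cup_mid top [([0.452, -0.29, 0.04], 0.93), ([0.557, -0.337, 0.042], 0.9), ([0.45, -0.178, 0.039], 0.77)]
cup_mid side [([0.456, -0.294, 0.037], 0.59), ([0.447, -0.181, 0.04], 0.59)]
ball1_center top [([0.462, -0.054, -0.0], 0.69), ([0.465, -0.308, 0.014], 0.54)]
ball1_center side []
jar top [([0.431, 0.246, -0.002], 0.69), ([0.408, 0.131, 0.004], 0.36)]
jar side [([0.432, 0.247, -0.001], 0.61)]
vial top [([0.368, 0.016, 0.0], 0.52)]
vial side [([0.364, 0.019, 0.004], 0.54)]
spatula top [([0.456, -0.054, 0.0], 0.88)]
spatula side [([0.462, -0.06, 0.001], 0.95)]
stopper top [([0.406, 0.13, 0.001], 0.69)]
stopper side [([0.402, 0.131, -0.0], 0.55)]
{'top': [[0.14, 0.969, -0.206, 0.293], [-0.99, 0.136, -0.033, -0.023], [-0.004, 0.208, 0.978, 1.212], [0.0, 0.0, 0.0, 1.0]], 'side': [[-0.992, 0.092, -0.087, 0.421], [-0.126, -0.624, 0.772, 0.662], [0.017, 0.776, 0.63, 0.662], [0.0, 0.0, 0.0, 1.0]]}
```

View pics/top0.png

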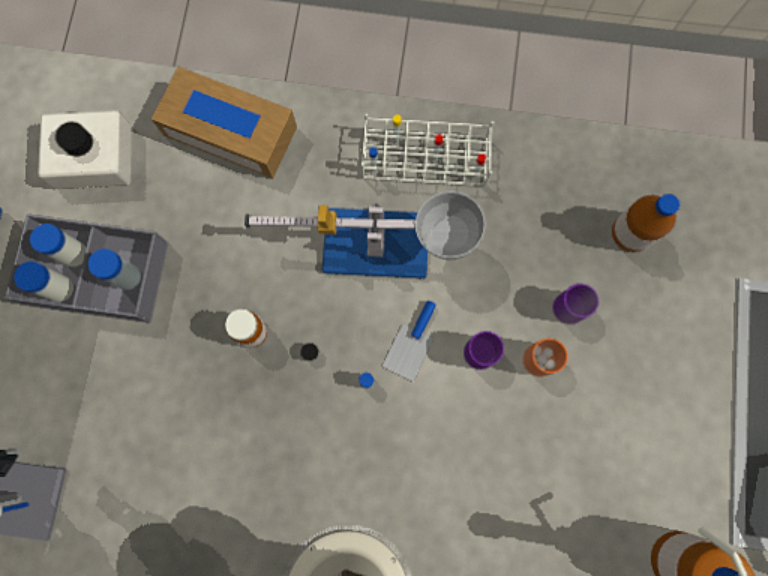

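View pics/side0.png

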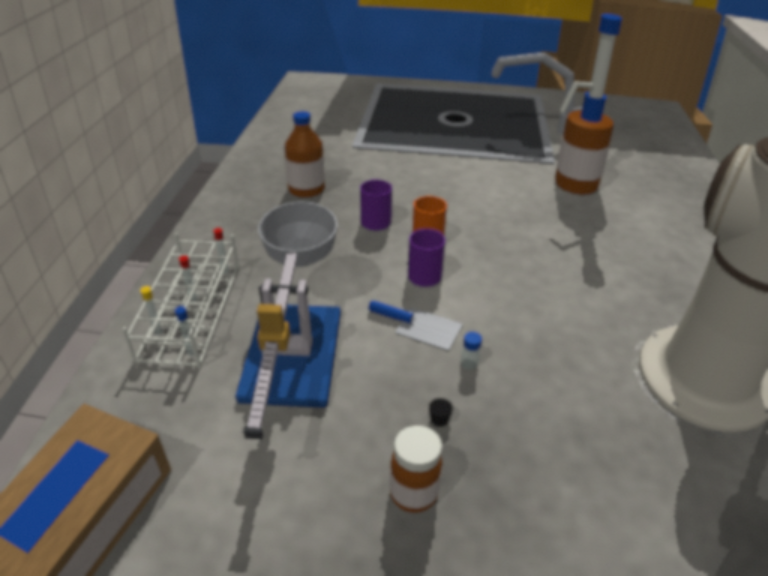

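```bash
python3 - <<'E'
import cv2
im=cv2.imread('pics/top0.png'); 
from h import *
P=[[0.452,-0.29,.04],[0.557,-.337,.04],[.45,-.178,.04],[.633,.039,0],[.642,-.09,.12]]
print(proj('top',P).round(), proj('side',P).round())
q=proj('top',P)[:3].mean(0); x,y=(q*1.5).astype(int)
cv2.imwrite('pics/crop0.png',cv2.resize(im[max(0,y-110):y+110,max(0,x-130):x+130],None,fx=3,fy=3)[:600,:800])
E
```

```text
[[362. 239.]
 [383. 203.]
 [321. 234.]
 [252. 163.]
 [300. 154.]] [[286. 148.]
 [251. 136.]
 [283. 172.]
 [194. 236.]
 [200. 160.]]
```

View pics/crop0.png

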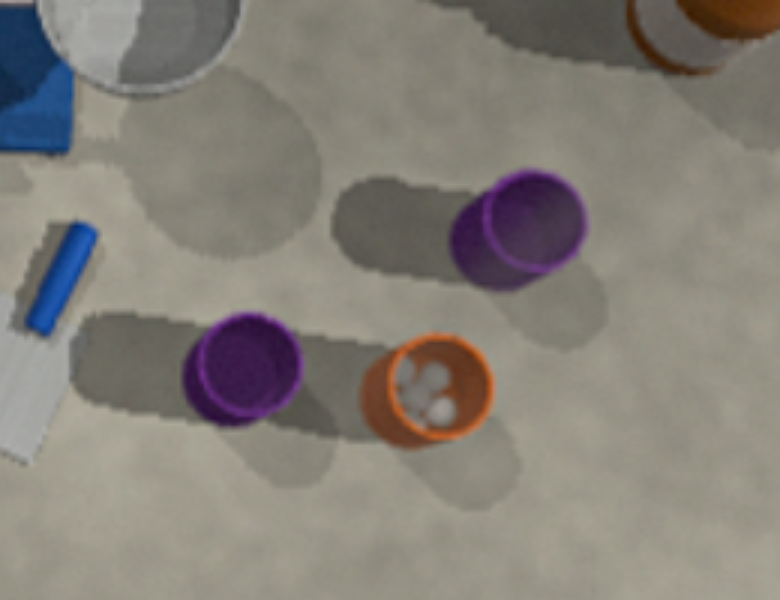

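Request:
send_rows:
  targets:
    - [0.5,-0.5,0.5,0,0,-0.06,85]
    - [0.95,-0.9,1.0,0,0,-0.12,85]
    - [0.95,-0.9,1.0,0,0,-0.12,85]
    - [0.95,-0.9,1.0,0,0,-0.12,85]

```text
t: 1.4
position: [0.2909, 0.4507, 0.3356]
tool_rot: [3.135, 0.003, 2.608]
contact_force: [0.0, 0.9, 0.7]
width: 0.997
```

```bash
cat >> h.py <<'E'
import json,os
def log():
    s=state(); r=dict(q=np.asarray(s['joints']).tolist(),p=np.asarray(s['position']).tolist(),rpy=np.asarray(s['tool_rot']).tolist())
    open('log.jsonl','a').write(json.dumps(r)+'\n')
    print('t',round(s['t'],2),'q',np.round(s['joints'],3).tolist(),'p',np.round(s['position'],4).tolist(),'rpy',np.round(s['tool_rot'],3).tolist(),'w',round(s['width'],3),'F',np.round(s['contact_force'],1).tolist()); return s
E
python3 -c "
from h import *
log()"
```

```text
t 1.4 q [0.773, 0.004, 1.558, -0.001, 1.574, -0.264] p [0.2909, 0.4507, 0.3356] rpy [3.135, 0.003, 2.608] w 0.997 F [0.0, 0.9, 0.7]
```

The top view has three cup candidates, in 1.5x pixels: orange with white balls at (546,357), an empty purple cup at (484,350) and another at (576,303). I choose the orange one; the crop shows the balls inside it.

Request:
send_rows:
  targets:
    - [0.4,-0.5,0,0,0,-0.08,85]
    - [0.8,-1.0,0,0,0,-0.16,85]
    - [0.8,-1.0,0,0,0,-0.16,85]

```text
t: 1.7
position: [0.369, 0.3497, 0.3308]
tool_rot: [-3.141, 0.0, 2.356]
contact_force: [-0.7, 0.3, -0.8]
width: 0.995
```

Request:
send_rows:
  targets:
    - [0.3,-0.5,0,0,0,-0.08,85]
    - [0.6,-1.0,0,0,0,-0.15,85]
    - [0.6,-1.0,0,0,0,-0.15,85]

```text
t: 2.0
position: [0.4291, 0.2487, 0.3305]
tool_rot: [-3.14, 0.001, 2.118]
contact_force: [0.5, 0.6, 0.3]
width: 0.995
```

Request:
send_rows:
  targets:
    - [0.1,-0.5,0,0,0,-0.08,85]
    - [0.2,-1.0,0,0,0,-0.15,85]
    - [0.2,-1.0,0,0,0,-0.15,85]

```text
t: 2.3
position: [0.4485, 0.1475, 0.3306]
tool_rot: [-3.14, 0.001, 1.88]
contact_force: [0.1, 1.8, -0.3]
width: 0.997
```

Request:
send_rows:
  targets:
    - [0,-0.5,0,0,0,-0.08,85]
    - [0,-1.0,0,0,0,-0.15,85]
    - [0,-1.0,0,0,0,-0.15,85]

```text
t: 2.6
position: [0.4478, 0.0479, 0.3307]
tool_rot: [-3.141, 0.001, 1.645]
contact_force: [-1.2, 0.8, -0.2]
width: 0.992
```

```bash
python3 -c "
from h import *
log()"
```

```text
t 2.6 q [-0.162, -0.224, 1.776, -0.002, 1.59, -0.237] p [0.4478, 0.0479, 0.3307] rpy [-3.141, 0.001, 1.645] w 0.992 F [-1.2, 0.8, -0.2]
```

Request:
send_rows:
  targets:
    - [-0.2,-0.5,0,0,0,-0.09,85]
    - [-0.3,-1.0,0,0,0,-0.18,85]
    - [-0.3,-1.0,0,0,0,-0.18,85]

```text
t: 2.9
position: [0.4171, -0.0509, 0.3309]
tool_rot: [-3.141, 0.001, 1.364]
contact_force: [1.7, 0.8, -1.0]
width: 0.996
```

Request:
send_rows:
  targets:
    - [-0.2,-0.5,0,0,0,-0.09,85]
    - [-0.3,-1.0,0,0,0,-0.18,85]
    - [-0.3,-1.0,0,0,0,-0.18,85]

```text
t: 3.2
position: [0.3873, -0.1507, 0.3309]
tool_rot: [-3.141, 0.001, 1.083]
contact_force: [0.6, 0.5, -0.5]
width: 0.994
```

```bash
cat > plan.py <<'E'
from h import *
from scipy.spatial.transform import Rotation as R
def toolR(heading,beta):
    # jaw along heading (horizontal), tool z = sin(b)*t_ccw - cos(b)*z
    r=np.array([np.cos(heading),np.sin(heading),0]);t=np.array([-r[1],r[0],0]);z=np.sin(beta)*t-np.cos(beta)*np.array([0,0,1])
    return np.c_[np.cross(r,z),r,z]
def move(heading,beta,grasp,depth=None):
    """shift/turn units from the present pose to grasp point at 'grasp'"""
    s=state(); d=ctrl.grip_depth if depth is None else depth
    Rt=toolR(heading,beta); p=np.asarray(grasp)+d*Rt[:,2]
    Rc=R.from_euler('xyz',s['tool_rot']).as_matrix()
    rv=R.from_matrix(Rt@Rc.T).as_rotvec()/(np.pi/2)
    print('tcp',p.round(4),'shift',((p-s['position'])/.1).round(3).tolist(),'turn',rv.round(3).tolist())
E
python3 - <<'E'
from plan import *
log()
h=np.arctan2(-.292,.454); b=np.radians(50); g=np.array([.454,-.292,.055])
a=toolR(h,b)[:,2]; print(h,a)
move(h,np.radians(50),g-.14*a)
E
```

```text
t 3.2 q [-0.663, -0.323, 1.855, -0.001, 1.61, -0.175] p [0.3873, -0.1507, 0.3309] rpy [-3.141, 0.001, 1.083] w 0.994 F [0.6, 0.5, -0.5]
-0.5715600978174826 [ 0.41438779  0.64428786 -0.64278761]
tcp [ 0.4037 -0.3702  0.133 ] shift [0.165, -2.194, -1.979] turn [0.48, -0.281, -0.05]
```

Request:
send_rows:
  targets:
    - [0.05,-0.35,0,0.08,-0.05,-0.01,85]
    - [0.07,-0.7,0,0.16,-0.09,-0.02,85]
    - [0.1,-1.0,0,0.24,-0.14,-0.03,85]
    - [0.1,-1.0,0,0.32,-0.19,-0.03,85]
    - [0.1,-1.0,0,0.4,-0.23,-0.04,85]
    - [0.1,-1.0,0,0.48,-0.28,-0.05,85]
    - [0.1,-1.0,0,0.48,-0.28,-0.05,85]
    - [0.1,-1.0,0,0.48,-0.28,-0.05,85]

```text
t: 4.0
position: [0.3985, -0.2473, 0.3309]
tool_rot: [3.139, -0.872, 1.007]
contact_force: [-0.8, -0.8, -0.3]
width: 0.995
```

```bash
python3 - <<'E'
from plan import *
log()
h=np.arctan2(-.292,.454); b=np.radians(50); g=np.array([.454,-.292,.055])
a=toolR(h,b)[:,2]
move(h,b,g-.14*a)
E
```

```text
t 4.0 q [-1.252, 0.027, 1.756, 0.681, 1.915, -0.639] p [0.3985, -0.2473, 0.3309] rpy [3.139, -0.872, 1.007] w 0.995 F [-0.8, -0.8, -0.3]
tcp [ 0.4037 -0.3702  0.133 ] shift [0.052, -1.228, -1.979] turn [0.001, 0.001, -0.004]
```

Request:
send_rows:
  targets:
    - [0,-0.5,-0.4,0,0,0,85]
    - [0.05,-1.0,-0.9,0,0,0,85]
    - [0.05,-1.0,-1.0,0,0,0,85]
    - [0.05,-1.0,-1.0,0,0,0,85]

```text
t: 4.4
position: [0.4034, -0.3476, 0.227]
tool_rot: [-3.136, -0.874, 1.001]
contact_force: [-1.1, 1.8, -0.2]
width: 0.992
```

```bash
cat > kin.py <<'E'
from plan import *
from scipy.optimize import least_squares
def rx(a):return R.from_euler('x',a).as_matrix()
def ry(a):return R.from_euler('y',a).as_matrix()
def rz(a):return R.from_euler('z',a).as_matrix()
def fk(q,P):
    h,a1,off,L2,a3,L3,d6,off2=P
    A=rz(q[0]); p=A@np.array([a1,off,h])
    A=A@ry(q[1]); p=p+A@[0,0,L2]
    A=A@ry(q[2]); p=p+A@[a3,off2,L3]
    A=A@rz(SG[0]*q[3]); A=A@ry(q[4]); p=p+A@[0,0,d6]
    A=A@rz(SG[1]*q[5]+SG[2]); return p,A
SG=[1,1,0]
E
python3 - <<'E'
import kin
from kin import *
log()
D=[json.loads(l) for l in open('log.jsonl')]
D.append(dict(q=[1.01891763e+00,  1.59052764e-01,  1.59826587e+00, -1.39820864e-05,1.38620686e+00, -2.10119818e-01],p=[0.19241214, 0.54119619, 0.23029798],rpy=[-3.13969946e+00, -3.89707812e-04,  2.79983598e+00]))
best=None
for s4 in(1,-1):
  for s6 in(1,-1):
    kin.SG=[s4,s6,0]
    f=lambda P:np.concatenate([fk(d['q'],P)[0]-d['p'] for d in D])
    r=least_squares(lambda P:np.r_[f(P),1e-3*(P[1]),1e-3*P[4],1e-3*P[7]],[.3,0,.12,.4,0,.4,.25,0])
    print(s4,s6,r.x.round(4),np.abs(f(r.x)).max().round(4))
    for d in D: 
        M=fk(d['q'],r.x)[1].T@R.from_euler('xyz',d['rpy']).as_matrix(); print(R.from_matrix(M).as_rotvec().round(2).tolist(),end=' ')
    print()
E
```

```text
t 4.4 q [-1.296, 0.36, 1.589, 0.627, 1.813, -0.775] p [0.4034, -0.3476, 0.227] rpy [-3.136, -0.874, 1.001] w 0.992 F [-1.1, 1.8, -0.2]
1 1 [ 0.2981 -0.      0.1199  0.3857  0.0478  0.5191  0.3054 -0.    ] 0.0
[0.0, 0.0, 1.57] [-0.0, -0.0, 1.57] [0.0, 0.0, 1.57] [-0.0, 0.0, 1.57] [-0.0, -0.0, 1.57] [-0.0, -0.0, 1.57] 
1 -1 [ 0.2981 -0.      0.1199  0.3857  0.0478  0.5191  0.3054 -0.    ] 0.0
[0.0, 0.0, 1.04] [-0.0, -0.0, 1.1] [0.0, 0.0, 1.22] [-0.0, 0.0, 0.29] [-0.0, 0.0, 0.02] [-0.0, -0.0, 1.15] 
-1 1 [ 6.1640e-01  3.1710e-01  1.4610e-01  7.4160e-01  1.1842e+00  2.5050e-01
 -1.7010e-01 -1.0000e-04] 0.0784
[0.0, -0.0, 1.57] [0.0, -0.0, 1.57] [0.0, -0.0, 1.57] [-1.31, 0.19, 0.89] [-1.28, 0.01, 1.07] [0.0, -0.0, 1.57] 
-1 -1 [ 6.1640e-01  3.1710e-01  1.4610e-01  7.4160e-01  1.1842e+00  2.5050e-01
 -1.7010e-01 -1.0000e-04] 0.0784
[0.0, -0.0, 1.04] [0.0, -0.0, 1.1] [0.0, -0.0, 1.22] [-0.9, 0.9, -0.21] [-0.86, 0.86, -0.28] [0.0, -0.0, 1.15]
```

```bash
cat >> kin.py <<'E'
SG=[1,1,np.pi/2]
PR=[0.2981,0,.1199,.3857,.0478,.5191,.3054,0]
LO=np.array([-2.91,-.94,.18,-1.29,.17,-3]);HI=np.array([2.91,2.29,2.7,4.43,2.64,3])
def ik(p,Rt,q0):
    def f(q):
        a,A=fk(q,PR); return np.r_[(a-p)*5,R.from_matrix(A.T@Rt).as_rotvec()]
    r=least_squares(f,np.clip(q0,LO+.001,HI-.001),bounds=(LO,HI)); return r.x,np.abs(r.fun).max()
E
python3 - <<'E'
from kin import *
s=state(); q=np.array(s['joints'])
gd=ctrl.grip_depth
hp0=np.arctan2(-.292,.454); cup=np.array([.454,-.292,.04]); pan=np.array([.643,-.09,.1235])
for b0 in (40,50,60):
  for hd in (-20,0,15):
    b0r=np.radians(b0); gpt=cup+[0,0,.015]
    Rt=toolR(hp0,b0r); qq,e=ik(gpt+gd*Rt[:,2],Rt,q); print(b0,hd,'pick',qq.round(2),round(e,4))
    Rt=toolR(hp0,b0r); qq,e=ik(gpt+[0,0,.2]+gd*Rt[:,2],Rt,qq); worst=e
    H=np.radians(hd); t=np.array([-np.sin(H),np.cos(H),0])
    for T in list(range(0,125,6)):
        w=min(1,T/30); Tr=np.radians(T)
        hh=hp0+(H-hp0)*w
        t=np.array([-np.sin(hh),np.cos(hh),0])
        ax=np.sin(Tr)*t+np.cos(Tr)*np.array([0,0,1])
        c=(1-w)*(cup+[0,0,.2])+w*(pan-.055*t*np.array([1,1,1])+[0,0,.1])
        Rt=toolR(hh,b0r-Tr); qq,e=ik(c+.015*ax+gd*Rt[:,2],Rt,qq)
        if T in(0,30,60,90,108,114,120): print('  ',T,qq.round(2),round(e,4))
E
```

```text
40 -20 pick [-1.11  0.5   1.75  0.6   1.35 -0.82] 0.0
   0 [-1.11  0.2   1.68  0.59  1.66 -0.61] 0.0
   30 [-0.48  0.33  1.43  0.18  1.41 -0.16] 0.0
   60 [-0.24  0.41  1.36 -0.35  1.42  0.17] 0.0
   90 [-0.06  0.61  1.28 -0.82  1.58  0.43] 0.0
   108 [ 0.    0.76  1.23 -1.07  1.71  0.52] 0.0
   114 [ 0.01  0.81  1.21 -1.16  1.76  0.54] 0.0
   120 [ 0.02  0.86  1.2  -1.23  1.81  0.56] 0.0
40 0 pick [-1.11  0.5   1.75  0.6   1.35 -0.82] 0.0
   0 [-1.11  0.2   1.68  0.59  1.66 -0.61] 0.0
   30 [-0.46  0.41  1.32  0.16  1.49 -0.48] 0.0
   60 [-0.24  0.36  1.43 -0.35  1.28 -0.15] 0.0
   90 [-0.05  0.46  1.48 -0.92  1.3   0.27] 0.0
   108 [ 0.02  0.59  1.48 -1.22  1.41  0.48] 0.0
   114 [ 0.04  0.64  1.47 -1.29  1.46  0.52] 0.0182
   120 [ 0.04  0.68  1.42 -1.29  1.52  0.52] 0.0938
40 15 pick [-1.11  0.5   1.75  0.6   1.35 -0.82] 0.0
   0 [-1.11  0.2   1.68  0.59  1.66 -0.61] 0.0
   30 [-0.44  0.47  1.24  0.13  1.54 -0.72] 0.0
   60 [-0.25  0.32  1.47 -0.33  1.19 -0.41] 0.0
   90 [-0.06  0.35  1.63 -0.98  1.07  0.14] 0.0
   108 [ 0.01  0.46  1.64 -1.29  1.17  0.41] 0.0451
   114 [ 0.02  0
[... 1736 characters left out ...]
1  1.83 -0.71] 0.0
   30 [-0.58  0.52  1.25  0.43  1.67 -0.6 ] 0.0
   60 [-0.39  0.38  1.37 -0.    1.39 -0.39] 0.0
   90 [-0.17  0.38  1.46 -0.55  1.26 -0.01] 0.0
   108 [-0.06  0.46  1.48 -0.88  1.28  0.25] 0.0
   114 [-0.03  0.49  1.49 -0.99  1.31  0.32] 0.0
   120 [-0.01  0.54  1.49 -1.09  1.35  0.4 ] 0.0
60 15 pick [-1.21  0.69  1.66  0.77  1.59 -0.96] 0.0
   0 [-1.21  0.35  1.66  0.81  1.83 -0.71] 0.0
   30 [-0.54  0.63  1.08  0.37  1.8  -0.79] 0.0
   60 [-0.38  0.41  1.33 -0.    1.4  -0.64] 0.0
   90 [-0.18  0.32  1.54 -0.53  1.1  -0.24] 0.0
   108 [-0.07  0.35  1.62 -0.94  1.06  0.11] 0.0
   114 [-0.04  0.38  1.64 -1.07  1.07  0.22] 0.0
   120 [-0.02  0.41  1.66 -1.2   1.1   0.34] 0.0
```

```bash
python3 - <<'E'
from plan import *
s=state()
snap('wrist','w1')
for c in('wrist','top','side'):
    if c!='wrist': snapshot(c)
    print(c,[(np.round(d['position'],4).tolist(),round(d['score'],2)) for d in finder.landmark_of('cup_mid',c)])
cup=np.array([.454,-.292,.055]);h=np.arctan2(-.292,.454);b=np.radians(55);a=toolR(h,b)[:,2];print(a)
move(h,b,cup-.1*a)
move(h,b,cup+.003*a)
E
```

```text
wrist [([0.4502, -0.1828, 0.0442], 0.86), ([0.561, -0.3397, 0.0452], 0.73), ([0.4578, -0.2949, 0.0378], 0.59), ([0.4534, -0.2931, 0.0212], 0.37)]
top [([0.5588, -0.3395, 0.0417], 0.96), ([0.4523, -0.1773, 0.0418], 0.74), ([0.4565, -0.2905, 0.0412], 0.6), ([0.4322, 0.2456, -0.0045], 0.39)]
side [([0.4442, -0.1776, 0.0394], 0.89), ([0.5574, -0.336, 0.0398], 0.81), ([0.452, -0.2938, 0.0378], 0.59)]
[ 0.44311607  0.68895444 -0.57357644]
tcp [ 0.418  -0.348   0.1016] shift [0.144, 0.0, -1.321] turn [0.051, -0.028, -0.003]
tcp [ 0.4636 -0.277   0.0426] shift [0.601, 0.71, -1.911] turn [0.051, -0.028, -0.003]
```

View pics/w1.png

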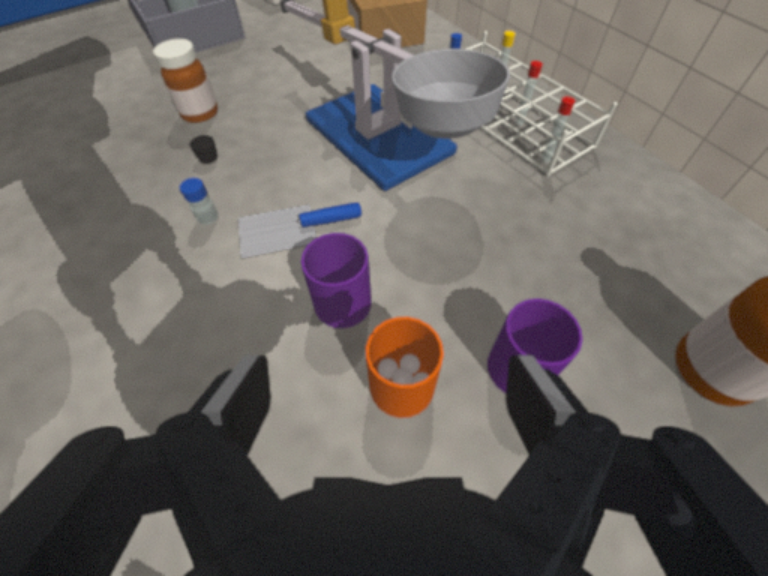

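The wrist view shows the orange cup with balls at (403,365), between the fingers at (240,400) and (545,400). The purple cups, at (337,280) and (540,350), are outside them.

Request:
send_rows:
  targets:
    - [0.1,0,-0.4,0.03,-0.01,0,85]
    - [0.15,0,-0.8,0.05,-0.03,0,85]
    - [0.15,0,-1.0,0.05,-0.03,0,85]
    - [0.15,0,-1.0,0.05,-0.03,0,85]
    - [0.15,0,-1.0,0.05,-0.03,0,85]

```text
t: 5.2
position: [0.4182, -0.3487, 0.1331]
tool_rot: [3.138, -0.963, 1.006]
contact_force: [-1.1, -1.2, 0.2]
width: 0.991
```

```bash
python3 - <<'E'
from plan import *
log()
cup=np.array([.455,-.2925,.055]);h=np.arctan2(-.292,.454);b=np.radians(55);a=toolR(h,b)[:,2]
move(h,b,cup-.1*a)
move(h,b,cup-.06*a)
move(h,b,cup+.003*a)
E
```

```text
t 5.2 q [-1.295, 0.555, 1.582, 0.671, 1.726, -0.88] p [0.4182, -0.3487, 0.1331] rpy [3.138, -0.963, 1.006] w 0.991 F [-1.1, -1.2, 0.2]
tcp [ 0.419  -0.3485  0.1016] shift [0.008, 0.002, -0.315] turn [-0.001, 0.002, -0.002]
tcp [ 0.4367 -0.321   0.0787] shift [0.185, 0.278, -0.544] turn [-0.001, 0.002, -0.002]
tcp [ 0.4646 -0.2775  0.0426] shift [0.464, 0.712, -0.906] turn [-0.001, 0.002, -0.002]
```

Request:
send_rows:
  targets:
    - [0,0,-0.3,0,0,0,85]
    - [0.12,0.18,-0.46,0,0,0,85]
    - [0.24,0.36,-0.61,0,0,0,85]
    - [0.36,0.55,-0.77,0,0,0,85]
    - [0.46,0.71,-0.9,0,0,0,85]
    - [0.46,0.71,-0.9,0,0,0,85]
    - [0.46,0.71,-0.9,0,0,0,85]

```text
t: 5.9
position: [0.4644, -0.2787, 0.0433]
tool_rot: [3.136, -0.962, 1.008]
contact_force: [-0.2, -0.4, 0.1]
width: 0.995
```

```bash
python3 - <<'E'
from plan import *
log(); snap('wrist','w2'); snap('side','s2')
E
```

```text
t 5.9 q [-1.184, 0.642, 1.68, 0.736, 1.526, -0.933] p [0.4644, -0.2787, 0.0433] rpy [3.136, -0.962, 1.008] w 0.995 F [-0.2, -0.4, 0.1]
```

View pics/w2.png

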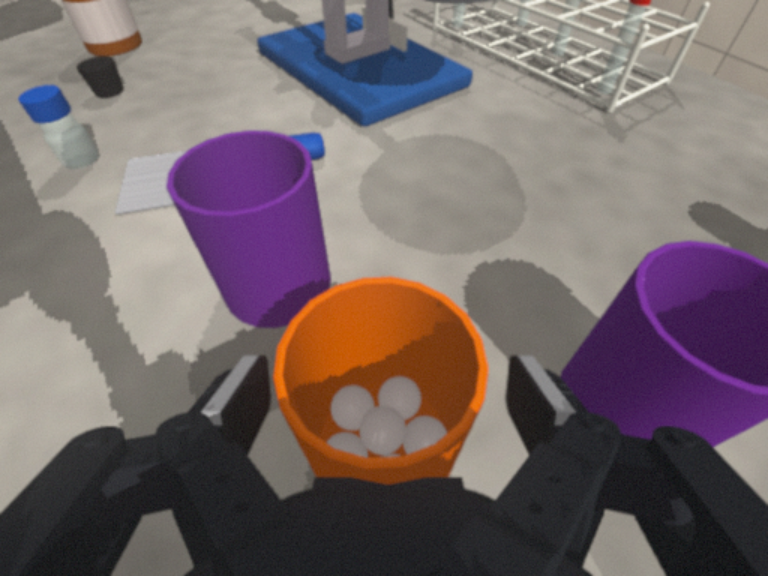

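View pics/s2.png

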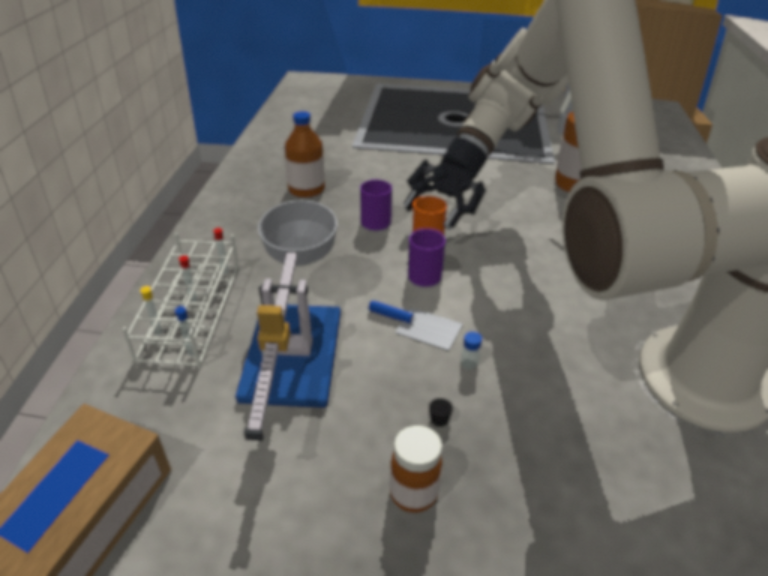

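The cup is centred between the pads, with its mouth at (380,375), and five of the balls are visible. Closing.

Request:
send_rows:
  targets:
    - [0,0,0,0,0,0,50]
    - [0,0,0,0,0,0,50]
    - [0,0,0,0,0,0,50]
    - [0,0,0,0,0,0,50]
    - [0,0,0,0,0,0,50]
    - [0,0,0,0,0,0,50]
    - [0,0,0,0,0,0,50]
    - [0,0,0,0,0,0,50]
  squeeze: 60

```text
t: 6.8
position: [0.4639, -0.2785, 0.0425]
tool_rot: [3.139, -0.964, 1.004]
contact_force: [-2.9, -2.6, 6.8]
width: 0.707
```

```bash
python3 - <<'E'
from plan import *
log(); snap('wrist','w3')
E
```

```text
t 6.8 q [-1.185, 0.644, 1.68, 0.737, 1.527, -0.934] p [0.4639, -0.2785, 0.0425] rpy [3.139, -0.964, 1.004] w 0.707 F [-2.9, -2.6, 6.8]
```

View pics/w3.png

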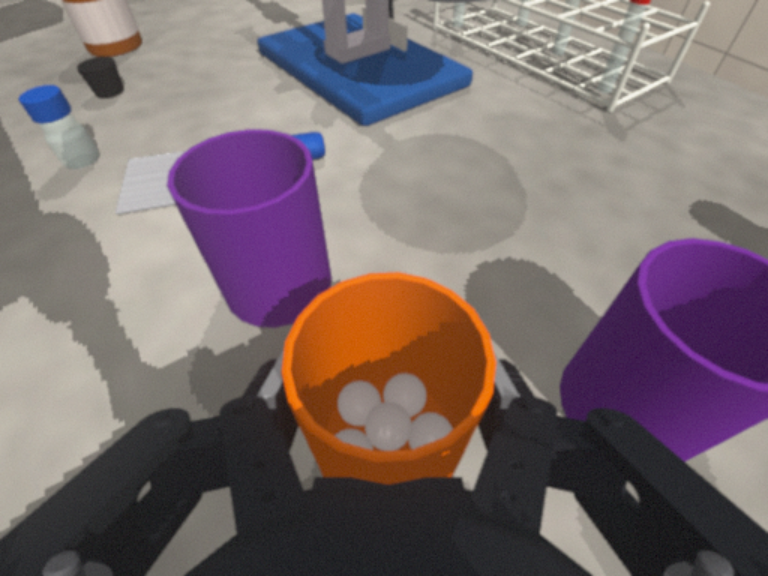

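Width reads 60.4 mm on a 62 mm cup, so the pads may be sitting near the chord. I'll reopen, go 5 mm deeper and regrip.

Request:
send_rows:
  targets:
    - [0,0,0,0,0,0,85]
    - [0,0,0,0,0,0,85]
    - [0,0,0,0,0,0,85]
    - [0,0,0,0,0,0,85]
    - [0.02,0.04,-0.02,0,0,0,85]
    - [0.03,0.05,-0.02,0,0,0,85]
    - [0.03,0.05,-0.02,0,0,0,50]
    - [0.03,0.05,-0.02,0,0,0,50]
    - [0.03,0.05,-0.02,0,0,0,50]
    - [0.03,0.05,-0.02,0,0,0,50]
    - [0.03,0.05,-0.02,0,0,0,50]
    - [0.03,0.05,-0.02,0,0,0,50]
    - [0.03,0.05,-0.02,0,0,0,50]
  squeeze: 60

```text
t: 8.15
position: [0.4669, -0.2725, 0.0396]
tool_rot: [3.141, -0.964, 1.003]
contact_force: [-0.5, -0.9, 2.8]
width: 0.709
```

Request:
send_rows:
  targets:
    - [0,0,0.2,0,0,0,50]
    - [0,0,0.5,0,0,0,50]
    - [0,0,0.8,0,0,0,50]
    - [0,0,1.0,0,0,0,50]
    - [0,0,1.0,0,0,0,50]

```text
t: 8.65
position: [0.4672, -0.2736, 0.1409]
tool_rot: [3.135, -0.961, 1.007]
contact_force: [0.5, -0.1, -2.6]
width: 0.708
```

```bash
python3 - <<'E'
from plan import *
log(); snap('wrist','w4'); snap('side','s4')
E
```

```text
t 8.65 q [-1.175, 0.456, 1.704, 0.742, 1.639, -0.82] p [0.4672, -0.2736, 0.1409] rpy [3.135, -0.961, 1.007] w 0.708 F [0.5, -0.1, -2.6]
```

View pics/w4.png

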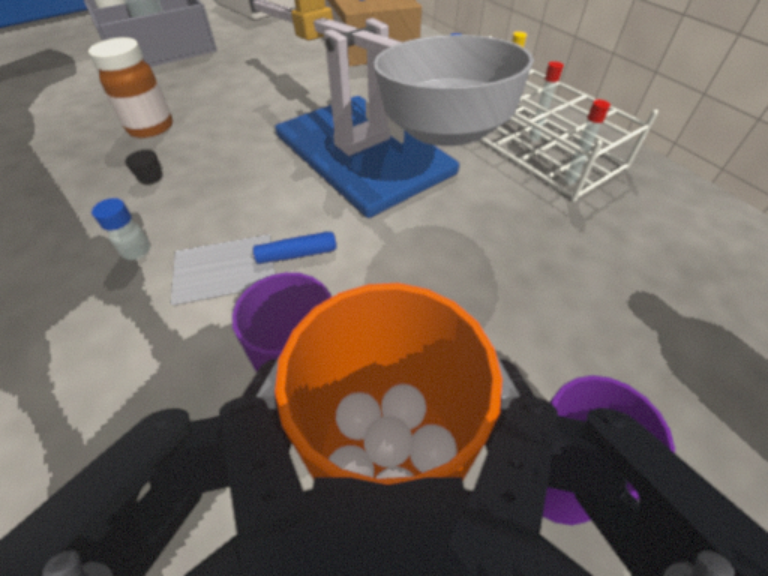

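View pics/s4.png

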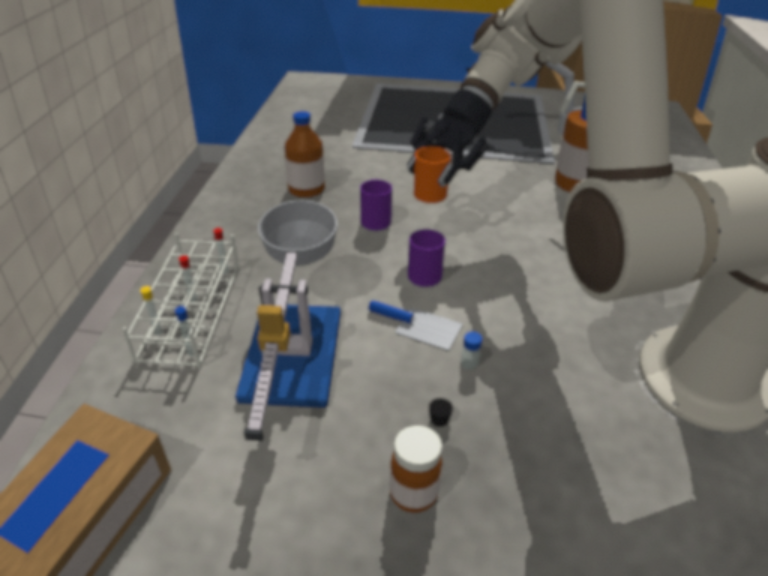

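Lifted and still upright; six balls visible.

```bash
cat >> plan.py <<'E'
RG=R.from_euler('xyz',[3.141,-.964,1.003]).as_matrix(); CT=RG.T@(np.array([.455,-.2925,.04])-np.array([.4669,-.2725,.0396]))
H0=1.003-np.pi/2
def cuppose(mid,T,H):
    """tool pose with cup_mid at mid, tilted T deg toward t_ccw(H), heading H deg (jaw direction)"""
    Hd=np.radians(H); r=np.array([np.cos(Hd),np.sin(Hd),0])
    Rt=R.from_rotvec(-np.radians(T)*r).as_matrix()@R.from_euler('z',Hd-H0).as_matrix()@RG
    return np.asarray(mid)-Rt@CT,Rt
def rel(p,Rt,base=None):
    if base is None:
        s=state(); base=(s['position'],R.from_euler('xyz',s['tool_rot']).as_matrix())
    return np.r_[(p-base[0])/.1,R.from_matrix(Rt@base[1].T).as_rotvec()/(np.pi/2)].round(3).tolist()
E
python3 - <<'E'
from kin import *
q=state()['joints']; print(np.degrees(H0))
M=[.629,-.143,.225]; seq=[([.46,-.285,.225],0,-33),([.54,-.22,.235],10,-24),(M,30,-15)]
b=None
for s in seq:
    p,Rt=cuppose(*s); q,e=ik(p,Rt,q); print(s,rel(p,Rt,b),q.round(2),round(e,4)); b=(p,Rt)
for T in (40,50,60,70,80,90,100,105,110,116,120):
    p,Rt=cuppose(M,T,-15); q,e=ik(p,Rt,q); print(T,rel(p,Rt,b),q.round(2),round(e,4))
E
```

```text
-32.532333148378434
([0.46, -0.285, 0.225], 0, -33) [0.057, 0.069, 0.865, -0.0, -0.001, -0.005] [-1.16  0.32  1.7   0.77  1.74 -0.7 ] 0.0
([0.54, -0.22, 0.235], 10, -24) [0.766, 0.663, 0.06, -0.098, 0.053, 0.1] [-0.91  0.32  1.59  0.68  1.65 -0.58] 0.0
([0.629, -0.143, 0.225], 30, -15) [0.848, 0.753, -0.175, -0.21, 0.074, 0.099] [-0.58  0.38  1.42  0.42  1.49 -0.38] 0.0
40 [-0.006, -0.023, -0.033, -0.107, 0.029, 0.0] [-0.51  0.36  1.42  0.26  1.43 -0.29] 0.0
50 [-0.014, -0.051, -0.061, -0.215, 0.058, -0.0] [-0.43  0.35  1.42  0.09  1.39 -0.19] 0.0
60 [-0.022, -0.084, -0.084, -0.322, 0.086, -0.0] [-0.35  0.36  1.41 -0.08  1.36 -0.07] 0.0
70 [-0.032, -0.119, -0.1, -0.429, 0.115, -0.0] [-0.28  0.39  1.4  -0.26  1.36  0.04] 0.0
80 [-0.042, -0.157, -0.11, -0.537, 0.144, -0.0] [-0.21  0.42  1.39 -0.44  1.38  0.15] 0.0
90 [-0.053, -0.197, -0.113, -0.644, 0.173, 0.0] [-0.14  0.48  1.37 -0.61  1.41  0.26] 0.0
100 [-0.063, -0.235, -0.109, -0.751, 0.201, 0.0] [-0.09  0.54  1.36 -0.77  1.46  0.35] 0.0
105 [-0.068, -0.255, -0.104, -0.805, 0.216, 0.0] [-0.06  0.57  1.35 -0.85  1.49  0.39] 0.0
110 [-0.073, -0.273, -0.097, -0.859, 0.23, -0.0] [-0.04  0.61  1.34 -0.92  1.52  0.43] 0.0
116 [-0.079, -0.295, -0.088, -0.923, 0.247, 0.0] [-0.02  0.65  1.33 -1.01  1.57  0.47] 0.0
120 [-0.083, -0.308, -0.08, -0.966, 0.259, 0.0] [-0.01  0.69  1.32 -1.07  1.6   0.5 ] 0.0
```

Request:
send_rows:
  targets:
    - [0.02,0.02,0.3,0,0,0,50]
    - [0.04,0.05,0.6,0,0,0,50]
    - [0.06,0.07,0.86,0,0,0,50]
    - [0.06,0.07,0.86,0,0,0,50]

```text
t: 9.15
position: [0.4734, -0.266, 0.2266]
tool_rot: [3.136, -0.962, 1.007]
contact_force: [0.0, -1.1, -1.4]
width: 0.706
```

Request:
send_rows:
  targets:
    - [0.2,0.17,0.02,-0.025,0.013,0.025,50]
    - [0.4,0.33,0.03,-0.05,0.027,0.05,50]
    - [0.6,0.5,0.05,-0.075,0.04,0.075,50]
    - [0.77,0.66,0.06,-0.1,0.053,0.1,50]
    - [0.77,0.66,0.06,-0.1,0.053,0.1,50]

```text
t: 9.65
position: [0.551, -0.1964, 0.2295]
tool_rot: [-3.14, -0.787, 1.164]
contact_force: [-0.5, 0.8, -1.0]
width: 0.708
```

Request:
send_rows:
  targets:
    - [0.2,0.19,-0.05,-0.05,0.02,0.025,50]
    - [0.42,0.38,-0.1,-0.1,0.037,0.05,50]
    - [0.63,0.56,-0.14,-0.15,0.055,0.075,50]
    - [0.85,0.75,-0.17,-0.21,0.074,0.1,50]
    - [0.85,0.75,-0.17,-0.21,0.074,0.1,50]
    - [0.85,0.75,-0.17,-0.21,0.074,0.1,50]

```text
t: 10.25
position: [0.6338, -0.1233, 0.2115]
tool_rot: [-3.134, -0.438, 1.317]
contact_force: [0.0, -0.0, -2.0]
width: 0.713
```

```bash
python3 - <<'E'
from kin import *
log(); snap('side','s5'); snap('top','t5'); snap('wrist','w5')
print('pan',[(np.round(d['position'],4).tolist(),round(d['score'],2)) for c in('side','top','wrist') for d in finder.landmark_of('pan_mid',c)])
M=[.629,-.143,.225]
p,Rt=cuppose(M,30,-15); print(rel(p,Rt))
E
```

```text
t 10.25 q [-0.576, 0.393, 1.41, 0.413, 1.499, -0.388] p [0.6338, -0.1233, 0.2115] rpy [-3.134, -0.438, 1.317] w 0.713 F [0.0, -0.0, -2.0]
pan [([0.6385, -0.0896, 0.1246], 0.78), ([0.6477, -0.0921, 0.123], 0.65), ([0.6402, -0.0903, 0.1236], 0.87)]
[-0.006, 0.02, -0.006, 0.001, -0.003, -0.005]
```

View pics/s5.png

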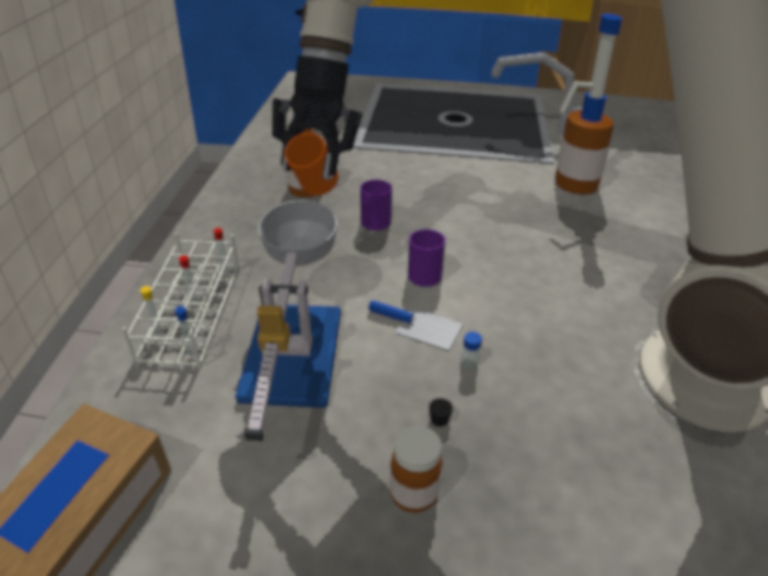

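View pics/w5.png

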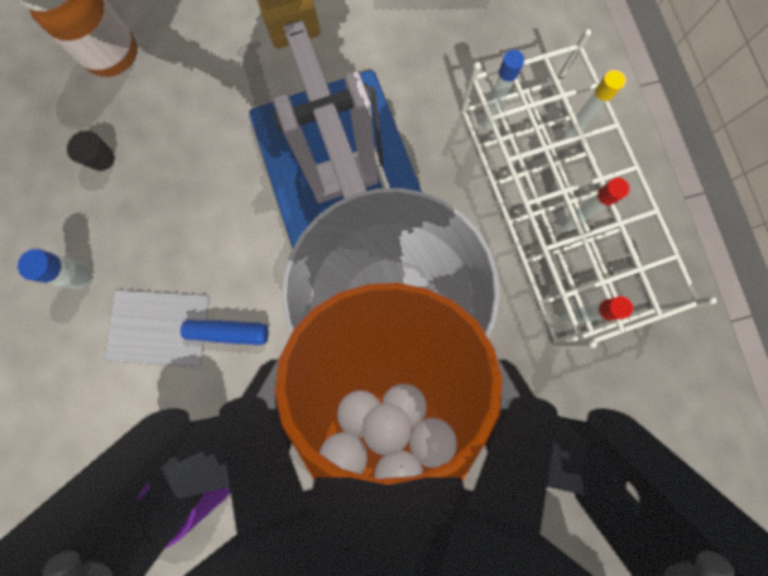

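The wrist view shows the cup mouth at (388,385) over the near part of the pan at (390,275), with all six balls still inside. The pour is lined up, so I tip slowly.

Request:
send_rows:
  targets:
    - [0,0.01,-0.02,-0.05,0.014,0,50]
    - [0,-0.01,-0.03,-0.107,0.029,0,50]
    - [-0.01,-0.02,-0.05,-0.16,0.043,0,50]
    - [-0.01,-0.04,-0.06,-0.215,0.058,0,50]
    - [-0.02,-0.05,-0.07,-0.27,0.072,0,50]
    - [-0.02,-0.07,-0.085,-0.32,0.086,0,50]
    - [-0.03,-0.085,-0.09,-0.375,0.1,0,50]
    - [-0.03,-0.1,-0.1,-0.43,0.115,0,50]
    - [-0.03,-0.1,-0.1,-0.43,0.115,0,50]
    - [-0.03,-0.1,-0.1,-0.43,0.115,0,50]

```text
t: 11.55
position: [0.6315, -0.1343, 0.2039]
tool_rot: [-3.133, 0.26, 1.317]
contact_force: [0.3, 0.1, -1.8]
width: 0.706
```

```bash
python3 - <<'E'
from kin import *
log(); snap('side','s6'); snap('wrist','w6')
M=[.629,-.143,.225]
for T in (70,80,90,95,100,105,110,116,119):
    p,Rt=cuppose(M,T,-15); print(T,rel(p,Rt))
E
```

```text
t 11.55 q [-0.274, 0.393, 1.388, -0.265, 1.371, 0.036] p [0.6315, -0.1343, 0.2039] rpy [-3.133, 0.26, 1.317] w 0.706 F [0.3, 0.1, -1.8]
70 [-0.013, -0.003, -0.015, 0.0, -0.005, -0.003]
80 [-0.023, -0.041, -0.024, -0.107, 0.023, -0.002]
90 [-0.033, -0.08, -0.027, -0.214, 0.052, -0.002]
95 [-0.039, -0.1, -0.026, -0.268, 0.066, -0.001]
100 [-0.044, -0.119, -0.023, -0.322, 0.08, -0.001]
105 [-0.049, -0.138, -0.018, -0.375, 0.095, -0.001]
110 [-0.054, -0.157, -0.012, -0.429, 0.109, -0.001]
116 [-0.06, -0.178, -0.002, -0.494, 0.126, -0.0]
119 [-0.063, -0.188, 0.004, -0.526, 0.135, -0.0]
```

View pics/w6.png

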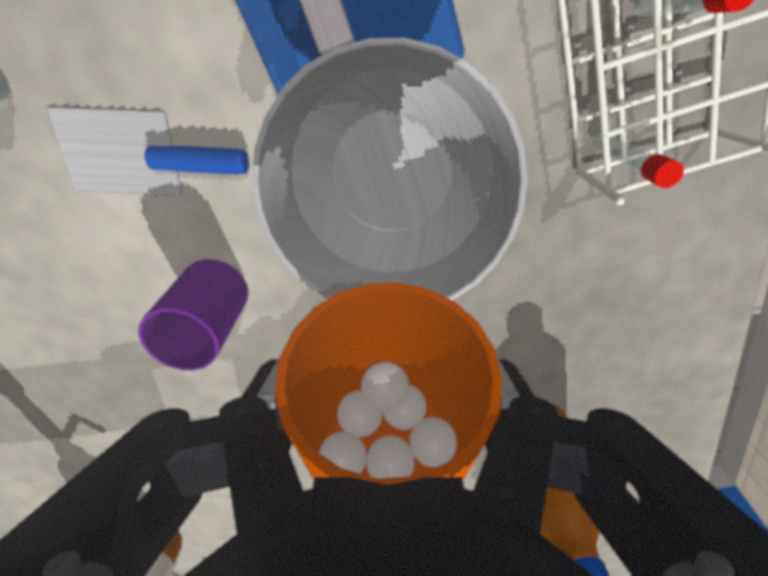

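View pics/s6.png

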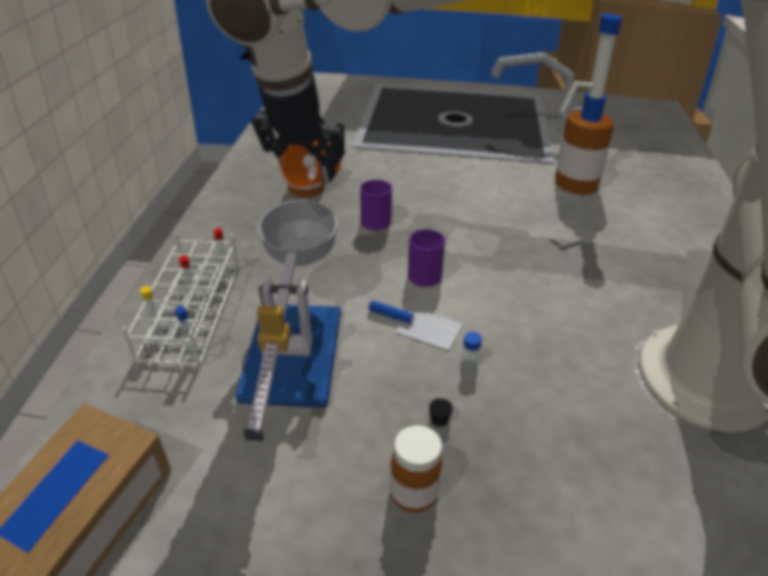

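```bash
python3 - <<'E'
from kin import *
s=state();c=calibration('wrist');T=np.eye(4);T[:3,:3]=R.from_euler('xyz',s['tool_rot']).as_matrix();T[:3,3]=s['position'];C=T@c['tool_from_camera']
def pw(P):
    W=np.linalg.inv(C);p=W[:3,:3]@np.array(P)+W[:3,3]
    return cv2.projectPoints((p*[1,-1,-1])[None],np.zeros(3),np.zeros(3),np.array([[c['fx'],0,c['cx']],[0,c['fy'],c['cy']],[0,0,1.]]),np.array(c['dist']))[0].ravel()*1.5
mid=T[:3,:3]@CT+T[:3,3]; ax=T[:3,:3]@RG.T@[0,0,1]
t=np.array([np.sin(np.radians(15)),np.cos(np.radians(15)),0]); pr=t-ax*(t@ax); pr=pr/np.linalg.norm(pr)
lip=mid+.04*ax+.031*pr
print(mid,ax,lip,pw(lip),pw(mid+.04*ax-.031*pr),'pan',pw([.642,-.09,.1235]),pw([.642,-.09,.0975]),C[:3,3])
E
```

```text
[ 0.63049839 -0.1427006   0.22646457] [0.24244552 0.90881382 0.33952558] [ 0.64300614 -0.09620433  0.21088724] [391.70527249 279.26629308] [390.22915451 490.6477714 ] pan [386.41407392 180.06591021] [386.88392139 166.07616776] [ 0.65923371 -0.03254277  0.32279417]
```

Request:
send_rows:
  targets:
    - [-0.015,-0.01,-0.02,-0.03,0.005,0,50]
    - [-0.02,-0.03,-0.02,-0.06,0.012,0,50]
    - [-0.02,-0.04,-0.025,-0.09,0.02,0,50]
    - [-0.025,-0.05,-0.025,-0.12,0.027,0,50]
    - [-0.03,-0.06,-0.03,-0.15,0.035,0,50]
    - [-0.03,-0.07,-0.03,-0.18,0.043,0,50]
    - [-0.03,-0.08,-0.03,-0.21,0.052,0,50]
    - [-0.035,-0.09,-0.03,-0.24,0.06,0,50]
    - [-0.04,-0.1,-0.025,-0.27,0.066,0,50]
    - [-0.045,-0.12,-0.02,-0.32,0.08,0,50]
    - [-0.045,-0.12,-0.02,-0.32,0.08,0,50]
    - [-0.045,-0.12,-0.02,-0.32,0.08,0,50]

```text
t: 12.85
position: [0.6271, -0.1467, 0.2019]
tool_rot: [-3.139, 0.778, 1.313]
contact_force: [0.7, -0.7, -1.4]
width: 0.706
```

```bash
python3 - <<'E'
from kin import *
log(); snap('top','t7'); snap('wrist','w7')
M=[.629,-.143,.225]
for T in (100,110,116,119):
    p,Rt=cuppose(M,T,-15); print(T,rel(p,Rt))
E
```

```text
t 12.85 q [-0.088, 0.537, 1.356, -0.769, 1.459, 0.346] p [0.6271, -0.1467, 0.2019] rpy [-3.139, 0.778, 1.313] w 0.706 F [0.7, -0.7, -1.4]
100 [-0.003, -0.0, -0.009, -0.002, 0.0, -0.001]
110 [-0.013, -0.038, 0.002, -0.109, 0.029, -0.001]
116 [-0.019, -0.059, 0.012, -0.174, 0.046, -0.001]
119 [-0.022, -0.07, 0.018, -0.206, 0.055, -0.001]
```

View pics/w7.png

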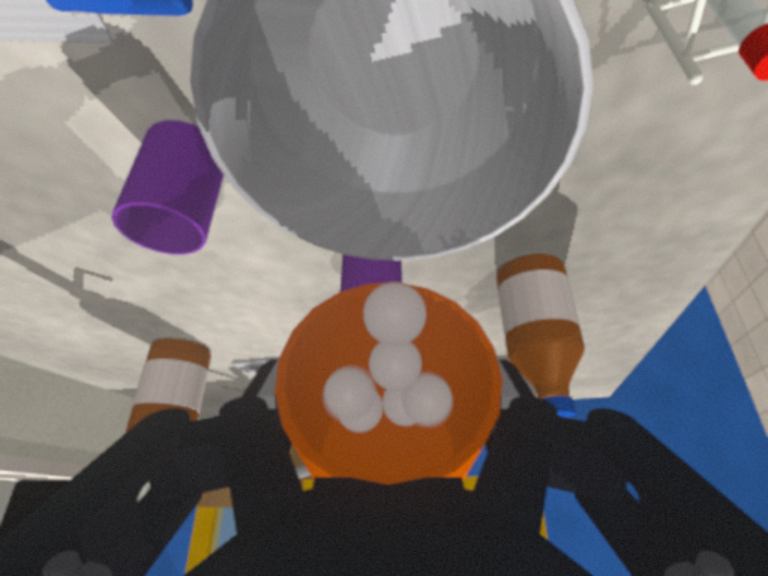

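View pics/t7.png

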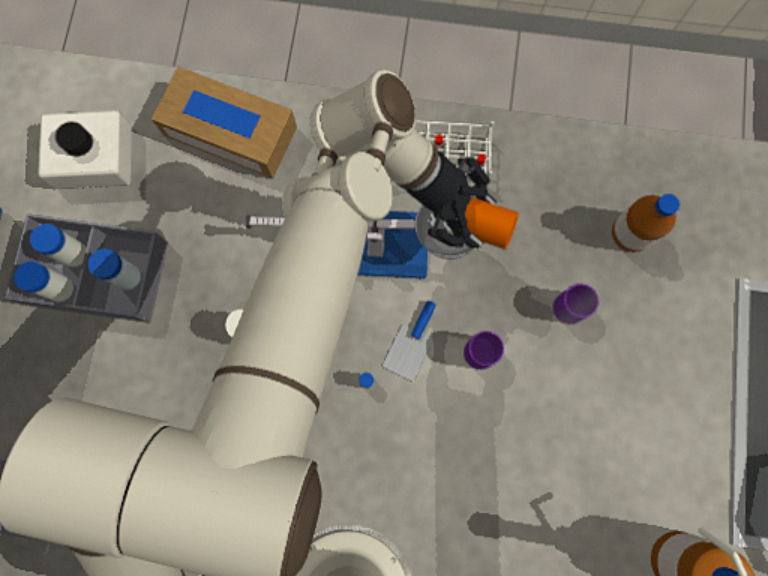

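One ball is at the lip (395,312), with the pan below it. Tipping further.

Request:
send_rows:
  targets:
    - [-0.005,-0.01,-0.005,-0.03,0.008,0,50]
    - [-0.008,-0.02,0,-0.06,0.016,0,50]
    - [-0.01,-0.03,0,-0.09,0.024,0,50]
    - [-0.013,-0.04,0,-0.11,0.03,0,50]
    - [-0.015,-0.05,0.005,-0.14,0.037,0,50]
    - [-0.018,-0.06,0.01,-0.17,0.046,0,50]
    - [-0.02,-0.07,0.018,-0.2,0.054,0,50]
    - [-0.02,-0.07,0.018,-0.2,0.054,0,50]
    - [-0.02,-0.07,0.018,-0.2,0.054,0,50]
    - [-0.02,-0.07,0.018,-0.2,0.054,0,50]
    - [-0.02,-0.07,0.018,-0.2,0.054,0,50]
    - [-0.02,-0.07,0.018,-0.2,0.054,0,50]

```text
t: 14.15
position: [0.6254, -0.1535, 0.2047]
tool_rot: [-3.138, 1.105, 1.315]
contact_force: [0.6, 0.8, -0.1]
width: 0.705
```

```bash
python3 - <<'E'
from kin import *
log(); snap('side','s8'); snap('wrist','w8')
E
```

```text
t 14.15 q [-0.014, 0.674, 1.322, -1.048, 1.584, 0.485] p [0.6254, -0.1535, 0.2047] rpy [-3.138, 1.105, 1.315] w 0.705 F [0.6, 0.8, -0.1]
```

View pics/w8.png

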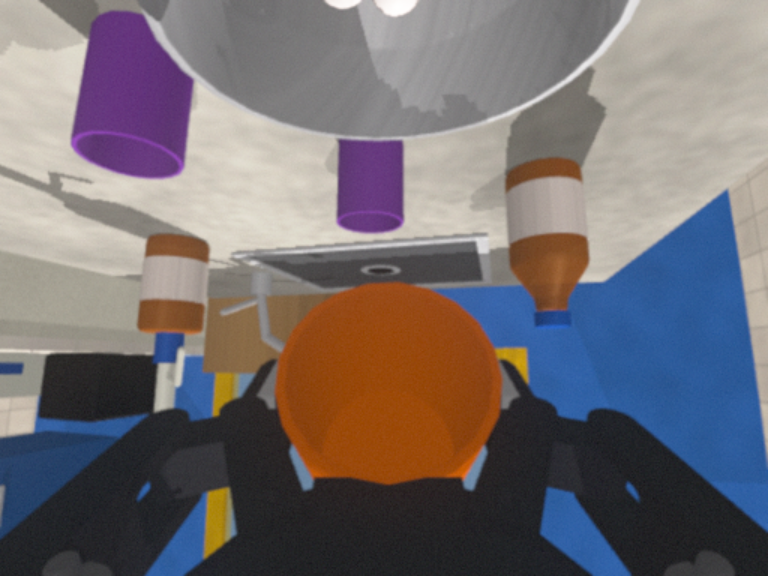

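View pics/s8.png

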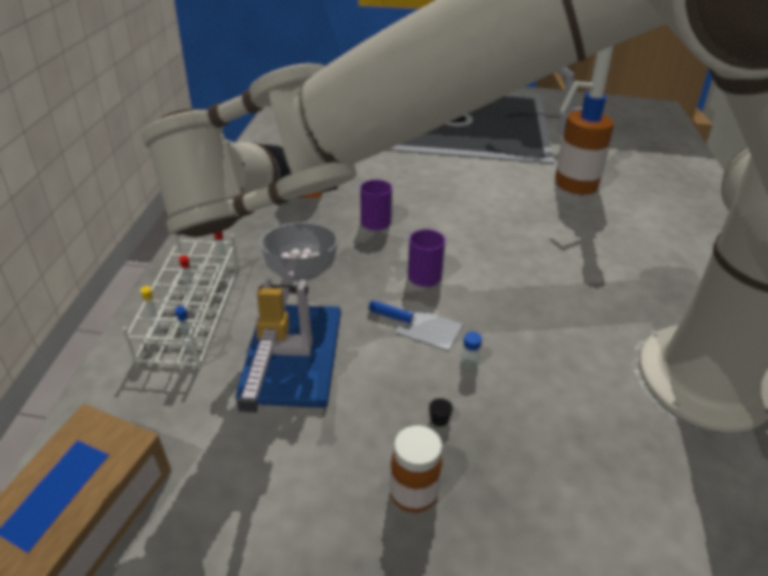

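The cup is empty and the pan has gone down with the balls in it at (300,253). Reversing.

```bash
python3 - <<'E'
from kin import *
q=state()['joints']; b=None
for s in [([.629,-.155,.245],90,-15),([.625,-.165,.265],60,-15),([.62,-.175,.265],35,-15)]:
    p,Rt=cuppose(*s); q,e=ik(p,Rt,q); print(s,rel(p,Rt,b),q.round(2),round(e,4))
b=(p,Rt)
for s in [([.54,-.23,.24],10,-25),([.455,-.2925,.20],0,H0*180/np.pi),([.455,-.2925,.12],0,H0*180/np.pi),([.455,-.2925,.042],0,H0*180/np.pi)]:
    p,Rt=cuppose(*s); q,e=ik(p,Rt,q); print(s,rel(p,Rt,b),q.round(2),round(e,4)); b=(p,Rt)
E
```

```text
([0.629, -0.155, 0.245], 90, -15) [0.029, -0.018, 0.173, 0.306, -0.083, -0.002] [-0.16  0.46  1.36 -0.61  1.43  0.22] 0.0
([0.625, -0.165, 0.265], 60, -15) [0.019, -0.005, 0.403, 0.628, -0.169, -0.002] [-0.39  0.33  1.36 -0.08  1.43 -0.12] 0.0
([0.62, -0.175, 0.265], 35, -15) [-0.011, -0.033, 0.469, 0.897, -0.241, -0.002] [-0.59  0.35  1.37  0.33  1.55 -0.36] 0.0
([0.54, -0.23, 0.24], 10, -25) [-0.752, -0.524, -0.158, 0.261, -0.095, -0.109] [-0.92  0.33  1.57  0.68  1.66 -0.57] 0.0
([0.455, -0.2925, 0.2], 0, -32.532333148378434) [-0.821, -0.635, -0.36, 0.097, -0.054, -0.083] [-1.18  0.36  1.69  0.75  1.72 -0.75] 0.0
([0.455, -0.2925, 0.12], 0, -32.532333148378434) [0.0, 0.0, -0.8, 0.0, 0.0, 0.0] [-1.18  0.49  1.71  0.74  1.61 -0.84] 0.0
([0.455, -0.2925, 0.042], 0, -32.532333148378434) [0.0, 0.0, -0.78, 0.0, 0.0, 0.0] [-1.18  0.64  1.69  0.74  1.52 -0.93] 0.0
```

Request:
send_rows:
  targets:
    - [0.01,0,0.06,0.08,-0.02,0,50]
    - [0.02,-0.01,0.1,0.16,-0.04,0,50]
    - [0.03,-0.01,0.14,0.23,-0.06,0,50]
    - [0.03,-0.02,0.18,0.31,-0.083,0,50]
    - [0.03,-0.01,0.24,0.39,-0.105,0,50]
    - [0.02,-0.01,0.3,0.47,-0.126,0,50]
    - [0.02,-0.01,0.36,0.55,-0.148,0,50]
    - [0.02,0,0.4,0.63,-0.17,0,50]
    - [0.01,-0.01,0.43,0.71,-0.19,0,50]
    - [0,-0.02,0.45,0.78,-0.21,0,50]
    - [-0.01,-0.03,0.46,0.85,-0.23,0,50]
    - [-0.01,-0.03,0.47,0.9,-0.24,0,50]
    - [-0.01,-0.03,0.47,0.9,-0.24,0,50]

```text
t: 15.55
position: [0.6232, -0.1586, 0.25]
tool_rot: [-3.141, -0.358, 1.309]
contact_force: [-0.2, 0.2, -1.3]
width: 0.705
```

Request:
send_rows:
  targets:
    - [-0.25,-0.18,-0.05,0.065,-0.024,-0.03,50]
    - [-0.5,-0.35,-0.1,0.13,-0.05,-0.055,50]
    - [-0.75,-0.52,-0.16,0.2,-0.07,-0.08,50]
    - [-0.75,-0.52,-0.16,0.26,-0.095,-0.11,50]
    - [-0.75,-0.52,-0.16,0.26,-0.095,-0.11,50]

```text
t: 16.05
position: [0.5474, -0.2089, 0.2327]
tool_rot: [-3.138, -0.792, 1.131]
contact_force: [0.3, 0.7, -0.4]
width: 0.709
```

```bash
python3 - <<'E'
from kin import *
log(); snap('top','t9'); snap('side','s9')
b=None;D=H0*180/np.pi
for s in [([.455,-.2925,.20],0,D),([.455,-.2925,.12],0,D),([.455,-.2925,.041],0,D)]:
    p,Rt=cuppose(*s); print(s,rel(p,Rt,b)); b=(p,Rt)
c=finder.masks_of('ball1_center','top'); print(len(c),[round(x['score'],2) for x in c])
E
```

```text
t 16.05 q [-0.926, 0.328, 1.579, 0.682, 1.656, -0.578] p [0.5474, -0.2089, 0.2327] rpy [-3.138, -0.792, 1.131] w 0.709 F [0.3, 0.7, -0.4]
([0.455, -0.2925, 0.2], 0, -32.532333148378434) [-0.825, -0.647, -0.355, 0.099, -0.052, -0.086]
([0.455, -0.2925, 0.12], 0, -32.532333148378434) [0.0, 0.0, -0.8, 0.0, 0.0, 0.0]
([0.455, -0.2925, 0.041], 0, -32.532333148378434) [0.0, 0.0, -0.79, 0.0, 0.0, 0.0]
0 []
```

View pics/t9.png

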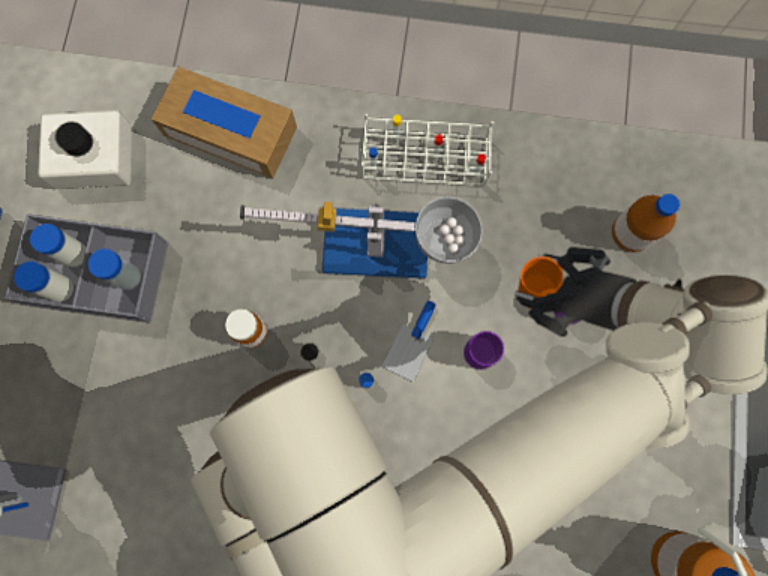

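View pics/s9.png

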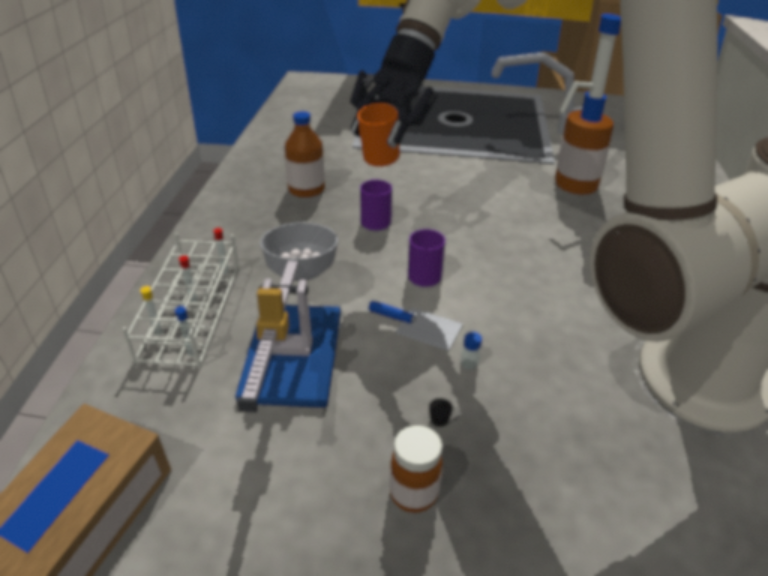

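In the pan at about (450,234) there is a tight group of roughly six white balls, and none show on the bench. Now I set the cup back at its old place.

Request:
send_rows:
  targets:
    - [-0.3,-0.23,-0.1,0.03,-0.017,-0.03,50]
    - [-0.6,-0.46,-0.2,0.06,-0.034,-0.06,50]
    - [-0.82,-0.65,-0.35,0.1,-0.052,-0.086,50]
    - [-0.82,-0.65,-0.35,0.1,-0.052,-0.086,50]
    - [-0.82,-0.65,-0.35,0.1,-0.052,-0.086,50]

```text
t: 16.7
position: [0.468, -0.2731, 0.2006]
tool_rot: [3.142, -0.967, 1.003]
contact_force: [0.1, -0.4, 1.2]
width: 0.709
```

Request:
send_rows:
  targets:
    - [0,0,-0.3,0,0,0,50]
    - [0,0,-0.6,0,0,0,50]
    - [0,0,-0.8,0,0,0,50]
    - [0,0,-0.8,0,0,0,50]
    - [0,0,-0.8,0,0,0,50]

```text
t: 17.2
position: [0.4687, -0.2728, 0.1216]
tool_rot: [3.139, -0.967, 1.006]
contact_force: [0.1, -0.2, -0.1]
width: 0.709
```

```bash
python3 - <<'E'
from kin import *
log(); snap('side','s10'); D=H0*180/np.pi
p,Rt=cuppose([.455,-.2925,.0415],0,D); print(rel(p,Rt))
E
```

```text
t 17.2 q [-1.174, 0.495, 1.701, 0.745, 1.619, -0.842] p [0.4687, -0.2728, 0.1216] rpy [3.139, -0.967, 1.006] w 0.709 F [0.1, -0.2, -0.1]
[-0.017, 0.009, -0.808, -0.001, 0.002, -0.001]
```

View pics/s10.png

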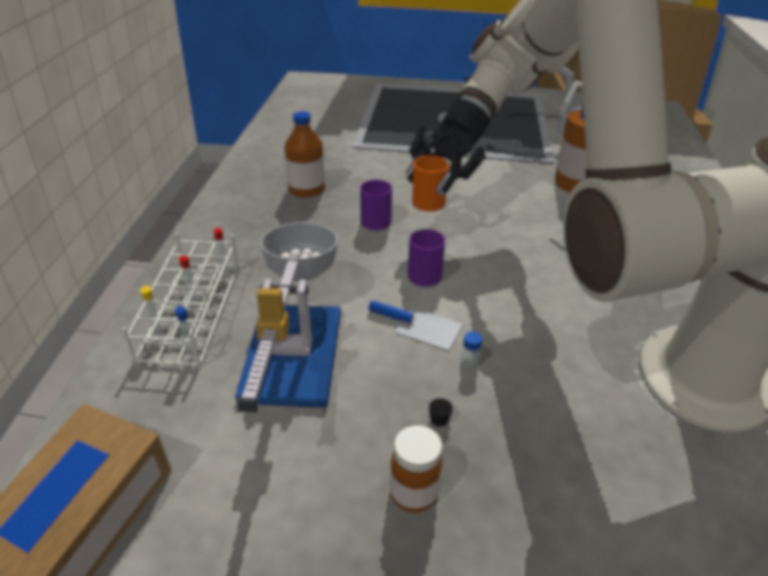

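Request:
send_rows:
  targets:
    - [-0.01,0,-0.3,0,0,0,50]
    - [-0.01,0,-0.6,0,0,0,50]
    - [-0.01,0,-0.75,0,0,0,50]
    - [-0.01,0,-0.79,0,0,0,50]
    - [-0.01,0,-0.81,0,0,0,50]
    - [-0.01,0,-0.81,0,0,0,50]
    - [-0.01,0,-0.81,0,0,0,50]

```text
t: 17.95
position: [0.4667, -0.2741, 0.0402]
tool_rot: [3.14, -0.968, 1.002]
contact_force: [0.0, -0.3, -1.3]
width: 0.703
```

Request:
send_rows:
  targets:
    - [0,0,-0.01,0,0,0,50]
    - [0,0,-0.015,0,0,0,50]
    - [0,0,-0.015,0,0,0,50]

```text
t: 18.25
position: [0.4667, -0.2739, 0.0397]
tool_rot: [3.14, -0.971, 1.003]
contact_force: [-2.3, 0.9, 7.7]
width: 0.709
```

Contact on the bench at 7.7 N. Release and back out along the tool axis.

Request:
send_rows:
  targets:
    - [0,0,0,0,0,0,70]
    - [0,0,0,0,0,0,85]
    - [0,0,0,0,0,0,85]
    - [0,0,0,0,0,0,85]
    - [0,0,0,0,0,0,85]
    - [-0.13,-0.2,0.17,0,0,0,85]
    - [-0.3,-0.45,0.37,0,0,0,85]
    - [-0.45,-0.7,0.57,0,0,0,85]
    - [-0.55,-0.85,0.7,0,0,0,85]
    - [-0.55,-0.85,1.0,0,0,0,85]
    - [-0.55,-0.85,1.0,0,0,0,85]

```text
t: 19.35
position: [0.4117, -0.3609, 0.1409]
tool_rot: [3.133, -0.965, 1.007]
contact_force: [1.1, -0.6, -0.1]
width: 0.994
```

```bash
python3 - <<'E'
from kin import *
log(); snap('side','s11'); im=snap('top','t11')
cv2.imwrite('pics/t11c.png',cv2.resize(im[110:270,140:400,::-1],None,fx=3,fy=3,interpolation=cv2.INTER_CUBIC))
for l in('poise_grip','pan_mid','balance','cup_mid'):
    print(l,[(c,np.round(d['position'],4).tolist(),round(d['score'],2)) for c in('side','top') for d in finder.landmark_of(l,c)])
E
```

```text
t 19.35 q [-1.312, 0.558, 1.559, 0.666, 1.749, -0.879] p [0.4117, -0.3609, 0.1409] rpy [3.133, -0.965, 1.007] w 0.994 F [1.1, -0.6, -0.1]
poise_grip [('side', [0.6234, 0.1215, 0.1767], 0.78), ('top', [0.6255, 0.1231, 0.1754], 0.73)]
pan_mid [('side', [0.6422, -0.0841, 0.0955], 0.75), ('top', [0.648, -0.0856, 0.0936], 0.72)]
balance [('side', [0.6352, 0.0411, -0.0009], 0.58), ('top', [0.6301, 0.0408, 0.0011], 0.95)]
cup_mid [('side', [0.5551, -0.3379, 0.0387], 0.86), ('side', [0.4488, -0.1795, 0.0395], 0.83), ('side', [0.4521, -0.2941, 0.0382], 0.62), ('top', [0.4515, -0.1767, 0.0408], 0.78), ('top', [0.4519, -0.2912, 0.0439], 0.77), ('top', [0.6334, -0.114, 0.0787], 0.64), ('top', [0.5589, -0.3403, 0.042], 0.56)]
```

View pics/t11c.png

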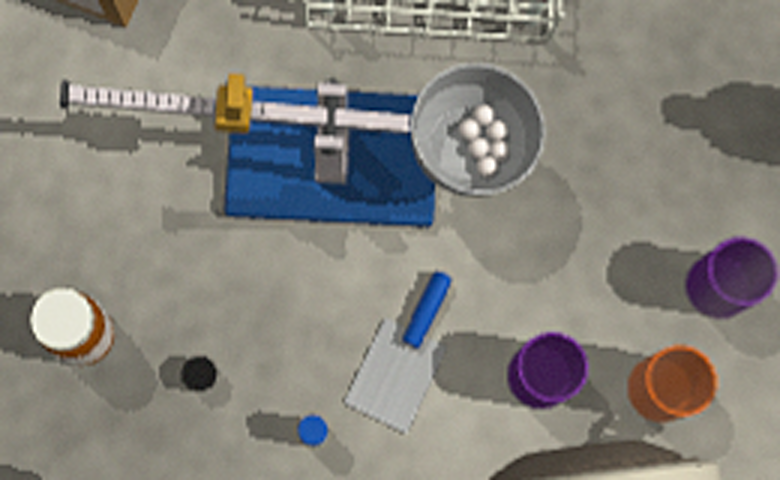

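View pics/s11.png

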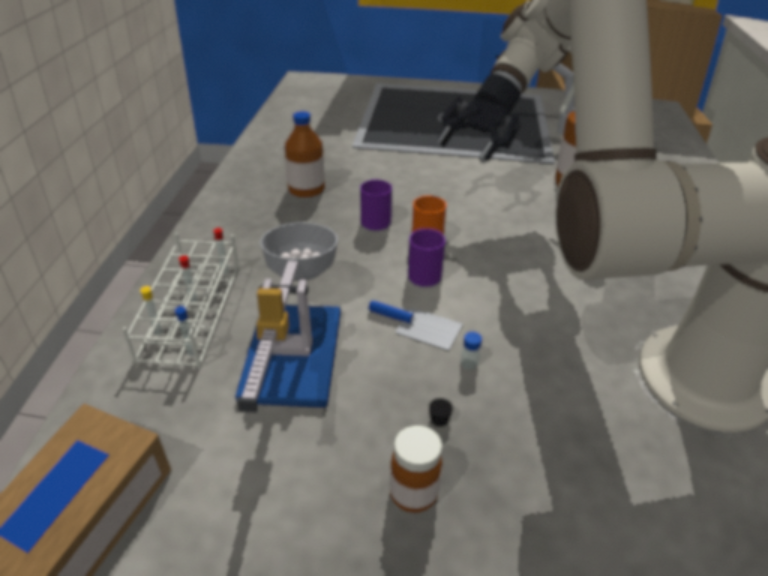

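Six distinct balls are in the pan at crop (470–500,113–165), the empty orange cup stands upright at (672,382), and the bystanders are unmoved. Next is the poise.

```bash
python3 - <<'E'
from kin import *
q=state()['joints']; b=None
seq=[((.42,-.30,.24),-45,35),((.45,-.21,.30),-60,12),((.48,-.12,.30),-75,0),((.52,-.03,.30),-84.8,0),((.58,.06,.28),-84.8,0),((.6245,.125,.25),-84.8,0),((.6245,.125,.168),-84.8,0)]
for p,H,B in seq:
    Rt=toolR(np.radians(H),np.radians(B)); p=np.array(p); q,e=ik(p,Rt,q); print(p,H,B,rel(p,Rt,b),q.round(2),round(e,4)); b=(p,Rt)
E
```

```text
[ 0.42 -0.3   0.24] -45 35 [0.088, 0.579, 1.029, -0.179, 0.143, -0.136] [-1.19  0.05  1.81  0.55  1.56 -0.5 ] 0.0
[ 0.45 -0.21  0.3 ] -60 12 [0.3, 0.9, 0.6, -0.156, 0.203, -0.164] [-0.81 -0.18  1.81  0.2   1.46  0.22] 0.0
[ 0.48 -0.12  0.3 ] -75 0 [0.3, 0.9, 0.0, -0.051, 0.124, -0.166] [-0.49 -0.09  1.72  0.    1.51  0.82] 0.0
[ 0.52 -0.03  0.3 ] -84.8 0 [0.4, 0.9, 0.0, 0.0, 0.0, -0.109] [-0.29 -0.02  1.65 -0.    1.51  1.19] 0.0
[0.58 0.06 0.28] -84.8 0 [0.6, 0.9, -0.2, 0.0, 0.0, 0.0] [-0.1   0.15  1.51  0.    1.48  1.38] 0.0
[0.6245 0.125  0.25  ] -84.8 0 [0.445, 0.65, -0.3, 0.0, 0.0, 0.0] [0.01 0.31 1.39 0.   1.45 1.49] 0.0
[0.6245 0.125  0.168 ] -84.8 0 [0.0, 0.0, -0.82, 0.0, 0.0, 0.0] [ 0.01  0.37  1.48 -0.    1.3   1.49] 0.0
```

Request:
send_rows:
  targets:
    - [0,0,0.5,0,0,0,60]
    - [0.03,0.1,0.9,-0.04,0.03,-0.03,60]
    - [0.06,0.3,1.0,-0.09,0.07,-0.07,60]
    - [0.09,0.58,1.0,-0.14,0.11,-0.1,60]
    - [0.09,0.58,1.0,-0.18,0.14,-0.136,60]
    - [0.09,0.58,1.0,-0.18,0.14,-0.136,60]

```text
t: 20.45
position: [0.4209, -0.2988, 0.2394]
tool_rot: [3.131, -0.609, 0.794]
contact_force: [-0.3, -0.0, -0.4]
width: 0.703
```

Request:
send_rows:
  targets:
    - [0.1,0.3,0.2,-0.05,0.07,-0.05,60]
    - [0.2,0.6,0.4,-0.1,0.13,-0.11,60]
    - [0.3,0.9,0.6,-0.156,0.2,-0.164,60]
    - [0.3,0.9,0.6,-0.156,0.2,-0.164,60]
    - [0.3,0.9,0.6,-0.156,0.2,-0.164,60]

```text
t: 20.95
position: [0.4515, -0.2092, 0.2986]
tool_rot: [3.133, -0.215, 0.534]
contact_force: [-0.5, 0.2, -0.5]
width: 0.7
```

Request:
send_rows:
  targets:
    - [0.1,0.3,0,-0.02,0.04,-0.05,60]
    - [0.2,0.6,0,-0.04,0.08,-0.11,60]
    - [0.3,0.9,0,-0.05,0.124,-0.166,60]
    - [0.3,0.9,0,-0.05,0.124,-0.166,60]

```text
t: 21.35
position: [0.4811, -0.1178, 0.2956]
tool_rot: [-3.141, -0.002, 0.27]
contact_force: [-0.4, -0.8, -0.9]
width: 0.701
```

Request:
send_rows:
  targets:
    - [0.2,0.45,0,0,0,-0.05,60]
    - [0.4,0.9,0,0,0,-0.109,60]
    - [0.4,0.9,0,0,0,-0.109,60]

```text
t: 21.65
position: [0.5209, -0.0277, 0.2956]
tool_rot: [-3.141, -0.002, 0.099]
contact_force: [-0.4, -1.2, -0.3]
width: 0.707
```

```bash
python3 - <<'E'
from kin import *
log(); snap('wrist','w12')
for l in('poise_grip','pan_mid','balance'):
    print(l,[(np.round(d['position'],4).tolist(),round(d['score'],2)) for d in finder.landmark_of(l,'wrist')])
p=np.array([.6245,.1225,.25]);print(rel(p,toolR(np.radians(-84.8),0)))
E
```

```text
t 21.65 q [-0.286, -0.02, 1.658, 0.001, 1.501, 1.186] p [0.5209, -0.0277, 0.2956] rpy [-3.141, -0.002, 0.099] w 0.707 F [-0.4, -1.2, -0.3]
poise_grip [([0.6265, 0.1152, 0.172], 0.75)]
pan_mid [([0.6391, -0.0867, 0.0933], 0.75)]
balance [([0.6304, 0.0449, -0.0012], 0.59)]
[1.048, 1.548, -0.465, 0.002, 0.002, -0.002]
```

View pics/w12.png

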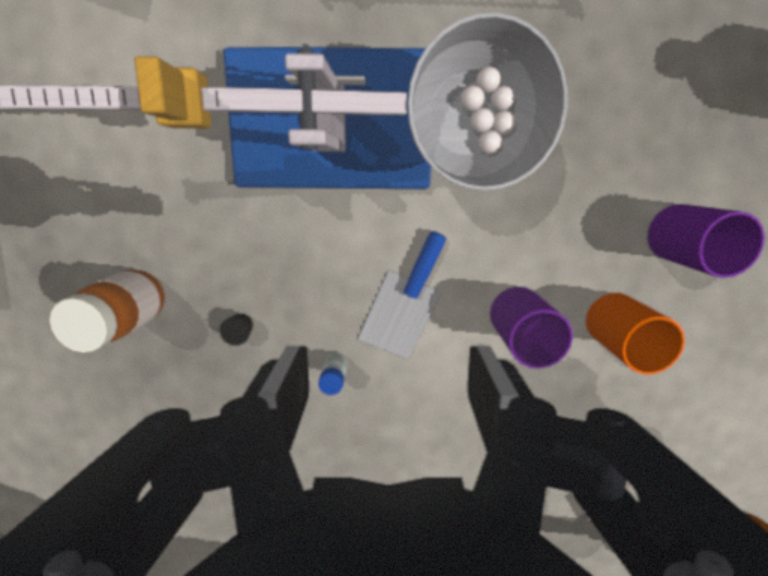

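The wrist view shows six balls in the pan at (488,110) and the poise at (165,90). The beam is parallel to the image rows, so the jaw axis is aligned.

Request:
send_rows:
  targets:
    - [0.4,0.45,0,0,0,0,60]
    - [0.7,0.9,0,0,0,0,60]
    - [0.7,0.9,0,0,0,0,60]

```text
t: 22.15
position: [0.5915, 0.0605, 0.2967]
tool_rot: [3.139, -0.004, 0.096]
contact_force: [-0.4, -1.3, 0.1]
width: 0.701
```

Request:
send_rows:
  targets:
    - [0.3,0.4,0,0,0,0,60]
    - [0.33,0.6,0,0,0,0,60]
    - [0.33,0.6,0,0,0,0,60]

```text
t: 22.45
position: [0.6234, 0.1198, 0.2966]
tool_rot: [3.138, -0.003, 0.097]
contact_force: [0.0, -0.7, -0.5]
width: 0.706
```

```bash
python3 - <<'E'
from kin import *
log(); snap('wrist','w13'); snap('side','s13')
for c in('wrist','side'):print(c,[(np.round(d['position'],4).tolist(),round(d['score'],2)) for d in finder.landmark_of('poise_grip',c)])
E
```

```text
t 22.45 q [0.002, 0.278, 1.33, -0.004, 1.53, 1.476] p [0.6234, 0.1198, 0.2966] rpy [3.138, -0.003, 0.097] w 0.706 F [0.0, -0.7, -0.5]
wrist [([0.625, 0.1171, 0.1727], 0.78), ([0.6396, -0.1085, 0.0728], 0.68)]
side [([0.4649, -0.0604, 0.0027], 0.69), ([0.6215, 0.1204, 0.1772], 0.61)]
```

View pics/w13.png

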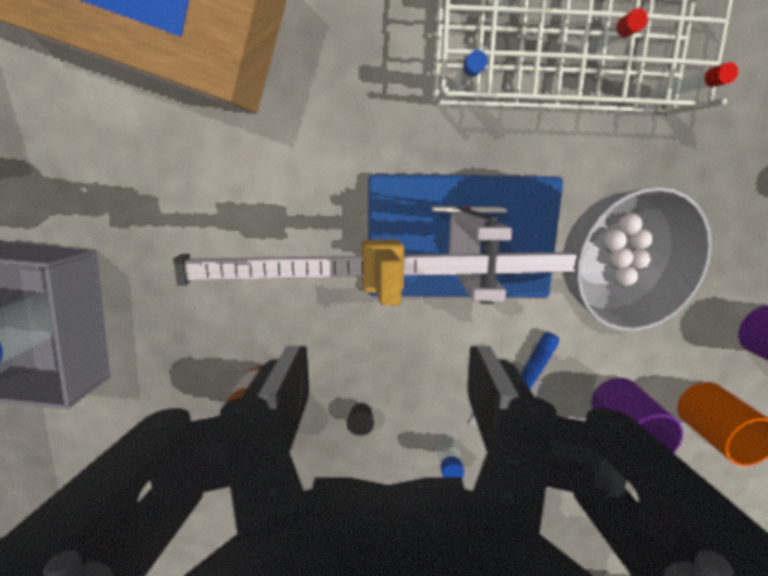

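View pics/s13.png

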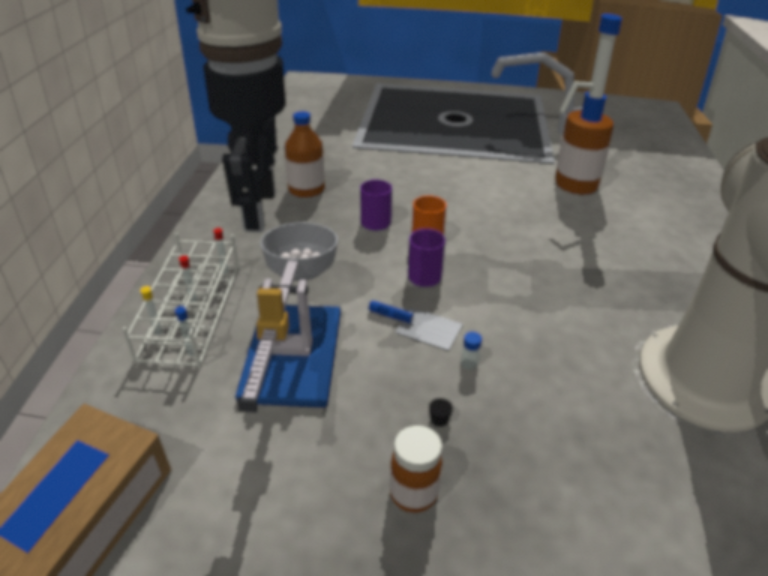

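The fin at (388,283) is centred between the fingers, at 305 and 470. Going down around it.

Request:
send_rows:
  targets:
    - [0,0,-0.4,0,0,0,60]
    - [0,0,-0.7,0,0,0,60]
    - [0,0,-0.7,0,0,0,50]
    - [0,0,-0.7,0,0,0,50]

```text
t: 23.05
position: [0.6231, 0.1186, 0.2282]
tool_rot: [3.137, -0.004, 0.094]
contact_force: [0.0, 0.1, 0.8]
width: 0.584
```

Request:
send_rows:
  targets:
    - [0,0,-0.2,0,0,0,50]
    - [0,0,-0.4,0,0,0,50]
    - [0,0,-0.56,0,0,0,50]
    - [0,0,-0.56,0,0,0,50]

```text
t: 23.45
position: [0.6226, 0.1194, 0.1706]
tool_rot: [3.137, -0.002, 0.095]
contact_force: [-0.1, -0.1, -0.3]
width: 0.589
```

```bash
python3 - <<'E'
from kin import *
log(); snap('wrist','w14'); snap('side','s14')
E
```

```text
t 23.45 q [0.001, 0.355, 1.484, -0.004, 1.3, 1.478] p [0.6226, 0.1194, 0.1706] rpy [3.137, -0.002, 0.095] w 0.589 F [-0.1, -0.1, -0.3]
```

View pics/w14.png

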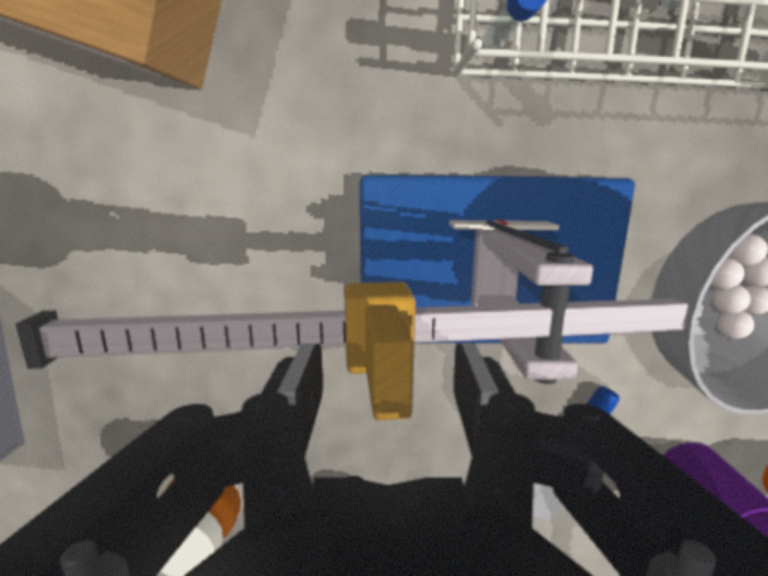

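View pics/s14.png

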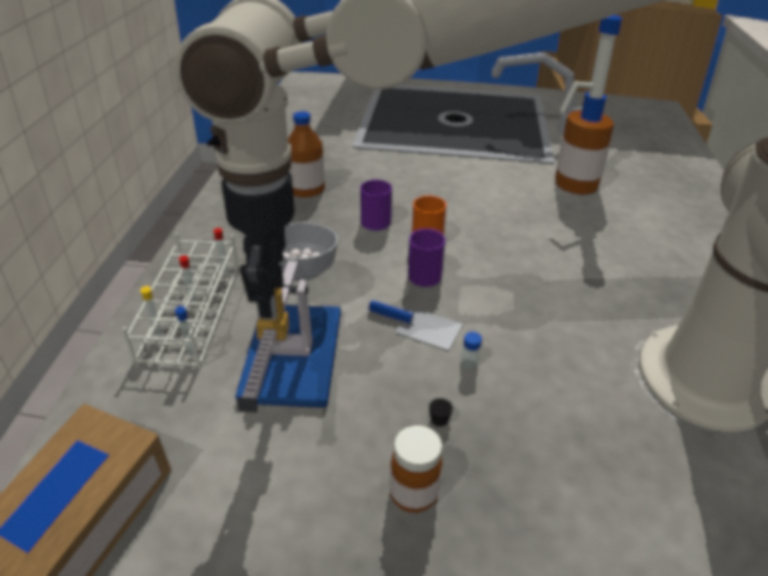

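Request:
send_rows:
  targets:
    - [0,0,-0.01,0,0,0,26]
    - [0,0,-0.01,0,0,0,26]
    - [0,0,-0.01,0,0,0,26]
    - [0,0,-0.01,0,0,0,26]
    - [0,0,-0.01,0,0,0,26]

```text
t: 24.05
position: [0.6233, 0.1198, 0.1708]
tool_rot: [3.137, -0.005, 0.096]
contact_force: [-0.4, -0.0, 0.4]
width: 0.307
```

Request:
send_rows:
  targets:
    - [0,0.05,0,0,0,0,26]
    - [-0.01,0.1,0,0,0,0,26]
    - [-0.015,0.15,0,0,0,0,26]
    - [-0.02,0.2,0,0,0,0,26]
    - [-0.02,0.25,0,0,0,0,26]
    - [-0.025,0.3,0,0,0,0,26]
    - [-0.03,0.35,0,0,0,0,26]
    - [-0.035,0.4,0,0,0,0,26]
    - [-0.04,0.44,0,0,0,0,26]
    - [-0.04,0.47,0,0,0,0,26]
    - [-0.04,0.47,0,0,0,0,26]
    - [-0.04,0.47,0,0,0,0,26]

```text
t: 25.25
position: [0.6191, 0.1669, 0.1706]
tool_rot: [3.137, -0.004, 0.096]
contact_force: [1.2, 0.3, -0.5]
width: 0.302
```

```bash
python3 - <<'E'
from kin import *
log(); snap('wrist','w15'); snap('side','s15')
E
```

```text
t 25.25 q [0.077, 0.372, 1.463, -0.004, 1.303, 1.554] p [0.6191, 0.1669, 0.1706] rpy [3.137, -0.004, 0.096] w 0.302 F [1.2, 0.3, -0.5]
```

View pics/w15.png

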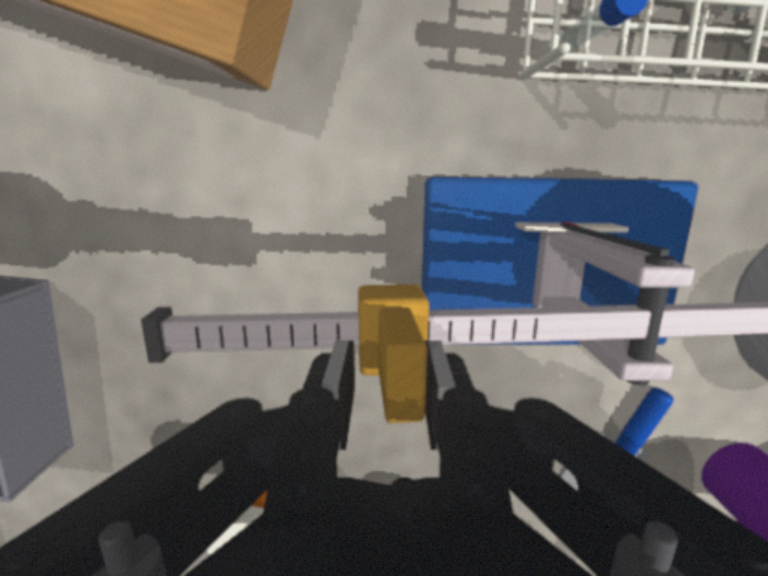

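View pics/s15.png

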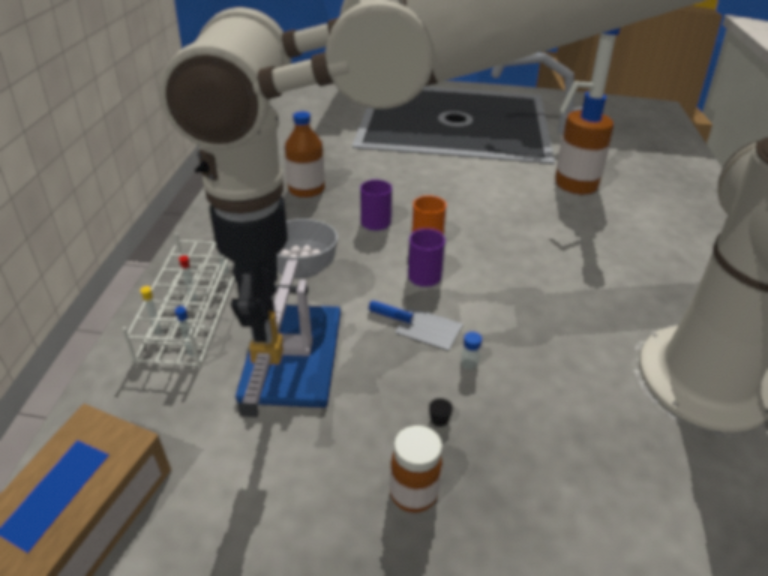

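```bash
cat > tilt.py <<'E'
import cv2,numpy as np,sys
def cap(f):
    im=cv2.imread('pics/%s.png'%f).astype(float)
    roi=im[385:450,225:285]; L=roi.max(2)
    w=np.clip(75-L,0,None)   # dark cap
    n,lab,st,ce=cv2.connectedComponentsWithStats((w>0).astype(np.uint8))
    if n<2:return None
    k=1+np.argmax(st[1:,4]); m=lab==k; ww=w*m; yy,xx=np.mgrid[385:450,225:285]
    return (xx*ww).sum()/ww.sum(),(yy*ww).sum()/ww.sum(),st[k].tolist()
if __name__=='__main__':
    for f in sys.argv[1:]: print(f,cap(f))
E
python3 tilt.py s0 s2 s4 s5 s9 s10 s11 s13 s14 s15
python3 -c "
import cv2
a=[cv2.resize(cv2.imread('pics/%s.png'%f)[330:450,215:325],None,fx=2.3,fy=2.3) for f in('s0','s11','s15')]
cv2.imwrite('pics/cmp.png',cv2.hconcat(a))"
```

```text
[ WARN:0@0.013] global loadsave.cpp:275 findDecoder imread_('pics/s0.png'): can't open/read file: check file path/integrity
Traceback (most recent call last):
  File "tilt.py", line 11, in <module>
    for f in sys.argv[1:]: print(f,cap(f))
                                   ~~~^^^
  File "tilt.py", line 3, in cap
    im=cv2.imread('pics/%s.png'%f).astype(float)
       ^^^^^^^^^^^^^^^^^^^^^^^^^^^^^^^^^^
AttributeError: 'NoneType' object has no attribute 'astype'
[ WARN:0@0.010] global loadsave.cpp:275 findDecoder imread_('pics/s0.png'): can't open/read file: check file path/integrity
Traceback (most recent call last):
TypeError: 'NoneType' object is not subscriptable
```

```bash
cp pics/side0.png pics/s0.png
python3 tilt.py s0 s2 s4 s5 s9 s10 s11 s13 s14 s15
python3 -c "
import cv2
a=[cv2.resize(cv2.imread('pics/%s.png'%f)[330:450,215:325],None,fx=2.3,fy=2.3) for f in('s0','s11','s15')]
cv2.imwrite('pics/cmp.png',cv2.hconcat(a))"
```

```text
s0 (np.float64(253.83138969873664), np.float64(433.8024781341108), [19, 43, 21, 12, 182])
s2 (np.float64(254.5039609993906), np.float64(435.5618525289458), [20, 46, 19, 10, 154])
s4 (np.float64(254.5494071146245), np.float64(435.56369717239284), [20, 46, 19, 10, 156])
s5 (np.float64(253.81380753138075), np.float64(435.9442119944212), [19, 45, 20, 12, 196])
s9 (np.float64(247.6550051957049), np.float64(405.71700727398684), [12, 14, 23, 14, 261])
s10 (np.float64(247.6427791924336), np.float64(405.74281556929793), [13, 14, 21, 14, 249])
s11 (np.float64(247.63608140738185), np.float64(405.73801310796824), [12, 14, 23, 14, 258])
s13 (np.float64(247.4143407122233), np.float64(405.52903432787934), [12, 13, 23, 15, 272])
s14 (np.float64(247.5128557679087), np.float64(404.6184518080572), [12, 13, 23, 15, 299])
s15 (np.float64(248.10620770814947), np.float64(409.65710503089144), [13, 17, 21, 16, 283])
```

View pics/cmp.png

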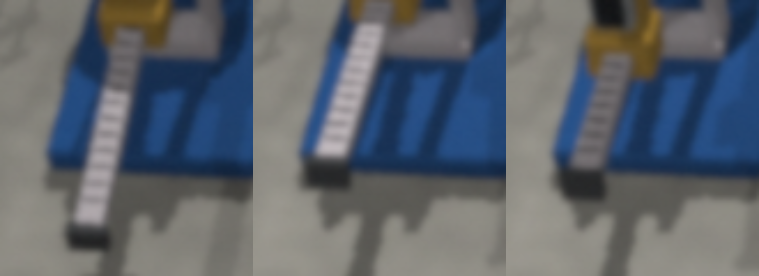

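The cap row moved from 405 to 409.7, so the beam is already off its stop. I'll back off to leave it free and read again.

Request:
send_rows:
  targets:
    - [0,-0.06,0,0,0,0,26]
    - [0,-0.06,0,0,0,0,26]
    - [0,-0.06,0,0,0,0,26]
    - [0,-0.06,0,0,0,0,26]
    - [0,-0.06,0,0,0,0,26]
    - [0,-0.06,0,0,0,0,26]
    - [0,-0.06,0,0,0,0,26]
    - [0,-0.06,0,0,0,0,26]
    - [0,-0.06,0,0,0,0,26]
    - [0,-0.06,0,0,0,0,26]

```text
t: 26.35
position: [0.6192, 0.1607, 0.1706]
tool_rot: [3.137, -0.005, 0.096]
contact_force: [-0.1, -0.8, -0.4]
width: 0.305
```

```bash
python3 - <<'E'
from kin import *
import tilt
log(); snap('wrist','w16'); snap('side','s16'); print(tilt.cap('s16'))
print([(c,np.round(d['position'],4).tolist(),round(d['score'],2)) for c in('side','wrist') for l in('pan_mid','poise_grip') for d in finder.landmark_of(l,c)])
E
```

```text
t 26.35 q [0.068, 0.368, 1.468, -0.005, 1.301, 1.544] p [0.6192, 0.1607, 0.1706] rpy [3.137, -0.005, 0.096] w 0.305 F [-0.1, -0.8, -0.4]
(np.float64(247.50781359988738), np.float64(404.60411093903986), [12, 13, 22, 15, 293])
[('side', [0.6409, -0.0809, 0.0944], 0.83), ('side', [0.6178, 0.1627, 0.1811], 0.54), ('wrist', [0.6229, 0.1573, 0.1781], 0.85)]
```

View pics/w16.png

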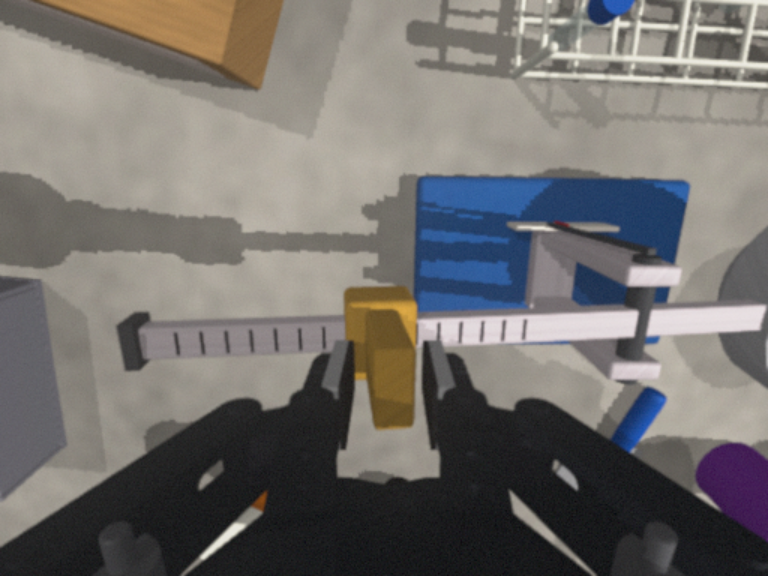

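The freed beam is back at the +0.12 stop, with the poise near 0.065. Push 15 mm more and back off again.

Request:
send_rows:
  targets:
    - [0,0.05,0,0,0,0,26]
    - [-0.01,0.1,0,0,0,0,26]
    - [-0.015,0.14,0,0,0,0,26]
    - [-0.02,0.18,0,0,0,0,26]
    - [-0.02,0.21,0,0,0,0,26]
    - [-0.02,0.21,0,0,0,0,26]
    - [-0.02,0.15,0,0,0,0,26]
    - [-0.015,0.15,0,0,0,0,26]
    - [-0.015,0.15,0,0,0,0,26]
    - [-0.015,0.15,0,0,0,0,26]
    - [-0.015,0.15,0,0,0,0,26]
    - [-0.015,0.15,0,0,0,0,26]
    - [-0.015,0.15,0,0,0,0,26]
    - [-0.015,0.15,0,0,0,0,26]
    - [-0.015,0.15,0,0,0,0,26]
    - [-0.015,0.15,0,0,0,0,26]

```text
t: 28.25
position: [0.6177, 0.1757, 0.1706]
tool_rot: [3.137, -0.005, 0.096]
contact_force: [0.9, 0.4, 0.2]
width: 0.302
```

```bash
python3 - <<'E'
from kin import *
import tilt
log(); snap('wrist','w17'); snap('side','s17'); print(tilt.cap('s17'))
print([(c,np.round(d['position'],4).tolist(),round(d['score'],2)) for c in('side','wrist') for l in('pan_mid','poise_grip') for d in finder.landmark_of(l,c)])
E
```

```text
t 28.25 q [0.092, 0.374, 1.46, -0.005, 1.303, 1.568] p [0.6177, 0.1757, 0.1706] rpy [3.137, -0.005, 0.096] w 0.302 F [0.9, 0.4, 0.2]
(np.float64(247.48072562358277), np.float64(404.6138038548753), [12, 13, 22, 15, 289])
[('side', [0.6393, -0.0827, 0.0943], 0.59), ('side', [0.6178, 0.178, 0.1811], 0.79), ('side', [0.4644, -0.0589, 0.0004], 0.38), ('wrist', [0.6218, 0.1767, 0.1793], 0.64)]
```

View pics/w17.png

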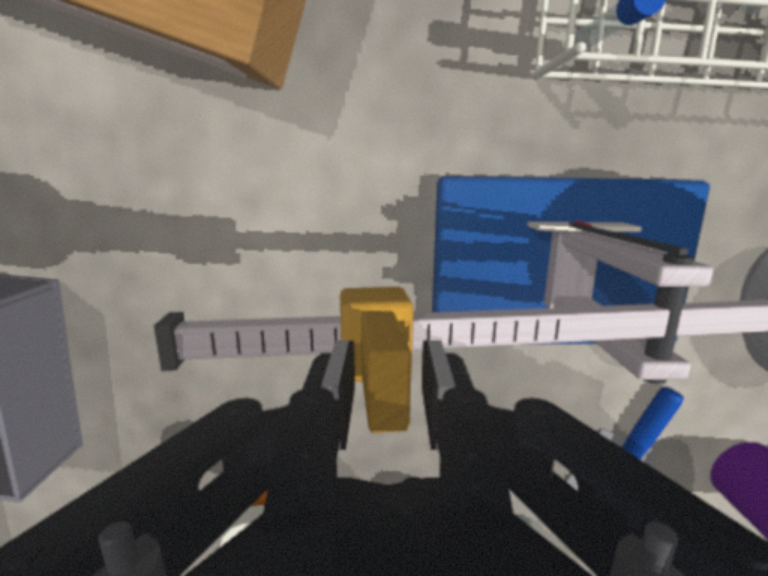

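Still on the stop with the poise near 0.08. Push 12 mm more.

Request:
send_rows:
  targets:
    - [0,0.05,0,0,0,0,26]
    - [-0.01,0.1,0,0,0,0,26]
    - [-0.015,0.14,0,0,0,0,26]
    - [-0.02,0.18,0,0,0,0,26]
    - [-0.02,0.18,0,0,0,0,26]
    - [-0.015,0.12,0,0,0,0,26]
    - [-0.015,0.12,0,0,0,0,26]
    - [-0.015,0.12,0,0,0,0,26]
    - [-0.015,0.12,0,0,0,0,26]
    - [-0.015,0.12,0,0,0,0,26]
    - [-0.015,0.12,0,0,0,0,26]
    - [-0.015,0.12,0,0,0,0,26]
    - [-0.015,0.12,0,0,0,0,26]
    - [-0.015,0.12,0,0,0,0,26]
    - [-0.015,0.12,0,0,0,0,26]

```text
t: 30.05
position: [0.6162, 0.1878, 0.1706]
tool_rot: [3.137, -0.005, 0.096]
contact_force: [-0.1, -0.7, -0.1]
width: 0.305
```

```bash
python3 - <<'E'
from kin import *
import tilt
log(); snap('wrist','w18'); snap('side','s18'); print(tilt.cap('s18'))
print([(c,np.round(d['position'],4).tolist(),round(d['score'],2)) for c in('side','wrist') for l in('pan_mid','poise_grip') for d in finder.landmark_of(l,c)])
E
```

```text
t 30.05 q [0.111, 0.379, 1.453, -0.005, 1.305, 1.587] p [0.6162, 0.1878, 0.1706] rpy [3.137, -0.005, 0.096] w 0.305 F [-0.1, -0.7, -0.1]
(np.float64(248.51633686148182), np.float64(411.790612057064), [13, 18, 21, 17, 275])
[('side', [0.6373, -0.0844, 0.0988], 0.83), ('side', [0.6153, 0.1925, 0.1754], 0.64), ('wrist', [0.6209, 0.1895, 0.1752], 0.55)]
```

View pics/w18.png

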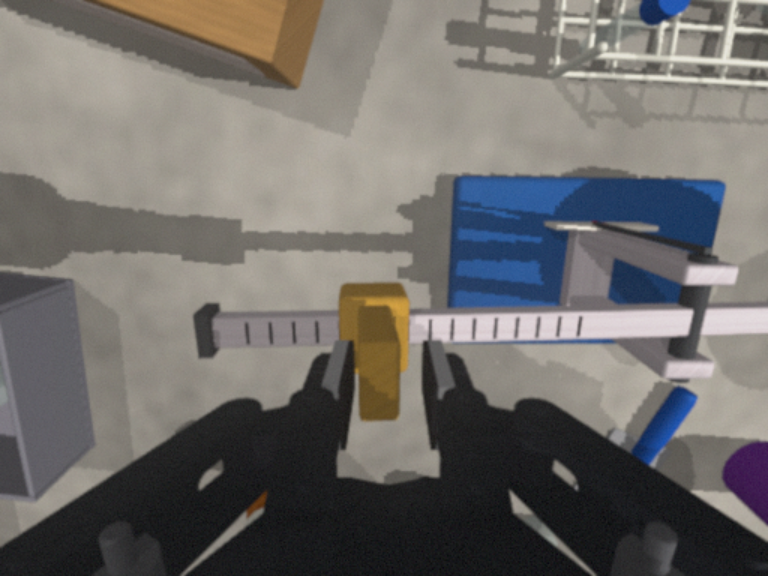

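The cap is at row 411.8, so the free tilt is about +0.065, leaving 10–12 mm to go. Push 10 mm.

Request:
send_rows:
  targets:
    - [0,0.05,0,0,0,0,26]
    - [-0.01,0.1,0,0,0,0,26]
    - [-0.015,0.14,0,0,0,0,26]
    - [-0.02,0.18,0,0,0,0,26]
    - [-0.02,0.18,0,0,0,0,26]
    - [-0.015,0.12,0,0,0,0,26]
    - [-0.015,0.12,0,0,0,0,26]
    - [-0.015,0.12,0,0,0,0,26]
    - [-0.015,0.12,0,0,0,0,26]
    - [-0.015,0.12,0,0,0,0,26]
    - [-0.015,0.12,0,0,0,0,26]
    - [-0.015,0.12,0,0,0,0,26]
    - [-0.015,0.12,0,0,0,0,26]
    - [-0.015,0.12,0,0,0,0,26]
    - [-0.015,0.12,0,0,0,0,26]
    - [-0.015,0.12,0,0,0,0,26]

```text
t: 31.95
position: [0.6147, 0.1997, 0.1706]
tool_rot: [3.137, -0.005, 0.096]
contact_force: [-0.6, -0.8, 0.2]
width: 0.301
```

```bash
python3 - <<'E'
from kin import *
import tilt
log(); snap('wrist','w19'); snap('side','s19'); print(tilt.cap('s19'))
print([(c,np.round(d['position'],4).tolist(),round(d['score'],2)) for c in('side','wrist') for l in('pan_mid','poise_grip') for d in finder.landmark_of(l,c)])
E
```

```text
t 31.95 q [0.13, 0.385, 1.446, -0.005, 1.306, 1.606] p [0.6147, 0.1997, 0.1706] rpy [3.137, -0.005, 0.096] w 0.301 F [-0.6, -0.8, 0.2]
(np.float64(249.87262426900585), np.float64(419.047331871345), [16, 27, 19, 14, 224])
[('side', [0.6427, -0.0854, 0.1067], 0.7), ('side', [0.6144, 0.2056, 0.1683], 0.98), ('side', [0.6273, -0.108, 0.0929], 0.74), ('wrist', [0.4581, -0.0593, 0.0002], 0.3), ('wrist', [0.6176, 0.2012, 0.1649], 0.56)]
```

View pics/w19.png

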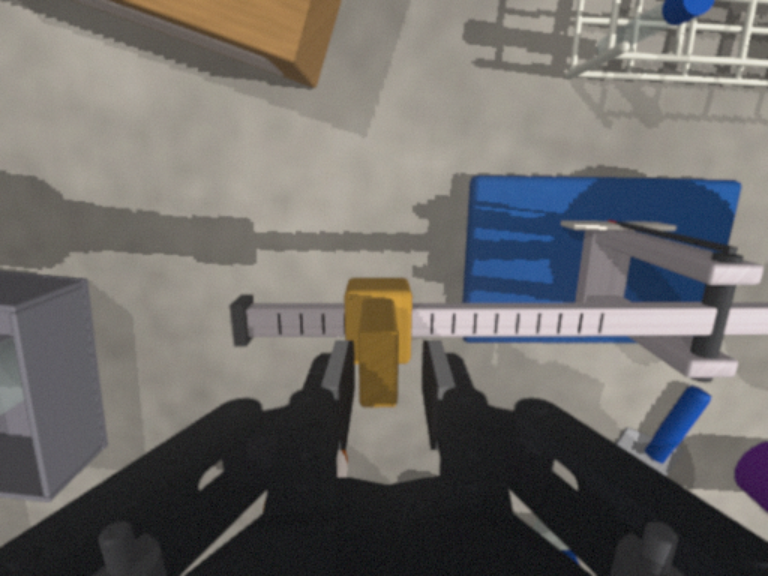

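The cap is at 419.0, against about 420 for level, so the beam is nearly level. I'll open, lift clear and check with the beam free.

Request:
send_rows:
  targets:
    - [0,0.03,0,0,0,0,50]
    - [0,0.03,0,0,0,0,50]
    - [0,0.03,0,0,0,0,50]
    - [0,0.03,0.1,0,0,0,50]
    - [0,0.03,0.3,0,0,0,50]
    - [0,0.03,0.6,0,0,0,50]
    - [0,0.03,1.0,0,0,0,50]
    - [0,0.03,1.0,0,0,0,50]

```text
t: 33.05
position: [0.6179, 0.2032, 0.2792]
tool_rot: [3.137, -0.018, 0.096]
contact_force: [0.2, -0.1, -0.0]
width: 0.583
```

Request:
send_rows:
  targets:
    - [-0.5,0,0.4,0,0,0,50]
    - [-0.9,0,0.8,0,0,0,50]
    - [-1.0,0,0.9,0,0,0,50]
    - [-1.0,0,0.9,0,0,0,50]
    - [-1.0,0,0.9,0,0,0,50]
    - [-1.0,0,0.9,0,0,0,50]
    - [-1.0,0,0.9,0,0,0,50]
    - [-1.0,0,0.9,0,0,0,50]

```text
t: 33.85
position: [0.5148, 0.2025, 0.3591]
tool_rot: [3.137, -0.002, 0.095]
contact_force: [-0.3, -0.3, 0.9]
width: 0.584
```

```bash
python3 - <<'E'
from kin import *
import tilt
log(); snap('wrist','w20'); im=snap('side','s20'); t=snap('top','t20'); print(tilt.cap('s20'))
cv2.imwrite('pics/s20c.png',cv2.resize(im[120:290,140:330,::-1],None,fx=3.5,fy=3.5,interpolation=cv2.INTER_CUBIC)[:600,:800])
print([(c,np.round(d['position'],4).tolist(),round(d['score'],2)) for c in('side','top','wrist') for l in('pan_mid','poise_grip') for d in finder.landmark_of(l,c)])
snap('side','s21');print(tilt.cap('s21'))
E
```

```text
t 33.85 q [0.159, 0.049, 1.466, -0.005, 1.625, 1.634] p [0.5148, 0.2025, 0.3591] rpy [3.137, -0.002, 0.095] w 0.584 F [-0.3, -0.3, 0.9]
(np.float64(250.11048526863084), np.float64(420.1689774696707), [16, 29, 20, 13, 195])
[('side', [0.6422, -0.1188, 0.0925], 0.69), ('side', [0.6161, 0.2056, 0.1703], 0.96), ('side', [0.6573, -0.084, 0.0911], 0.68), ('top', [0.646, -0.0885, 0.1064], 0.88), ('top', [0.658, -0.1183, 0.0924], 0.37), ('top', [0.6177, 0.2056, 0.1708], 0.47), ('wrist', [0.6396, -0.0875, 0.1086], 0.79), ('wrist', [0.6179, 0.1995, 0.1688], 0.67)]
(np.float64(250.1380287832534), np.float64(420.1648495420846), [16, 29, 20, 13, 194])
```

View pics/s20c.png

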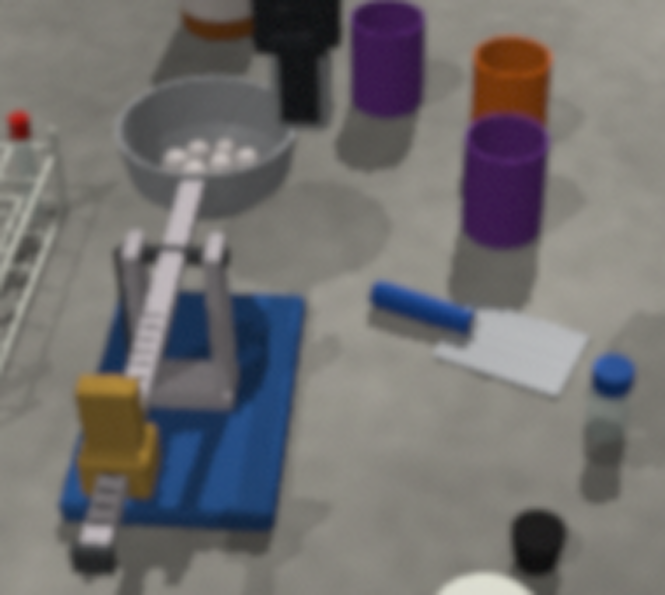

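View pics/w20.png

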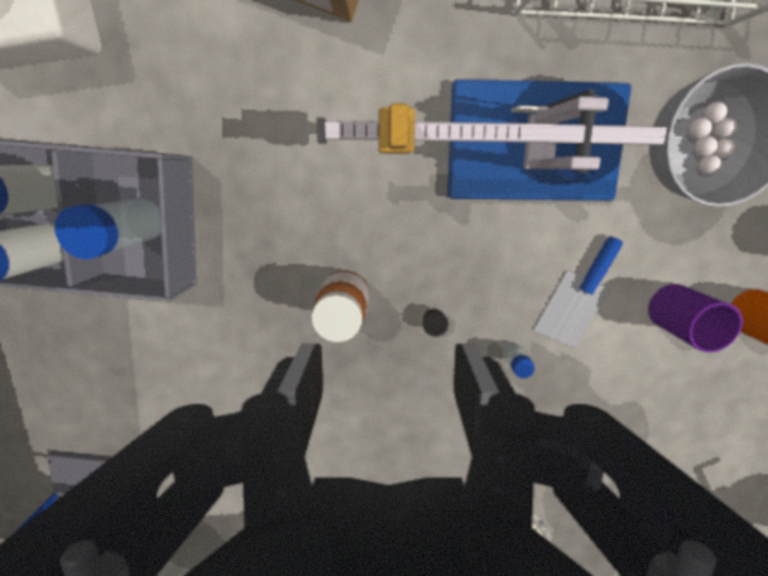

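View pics/t20.png

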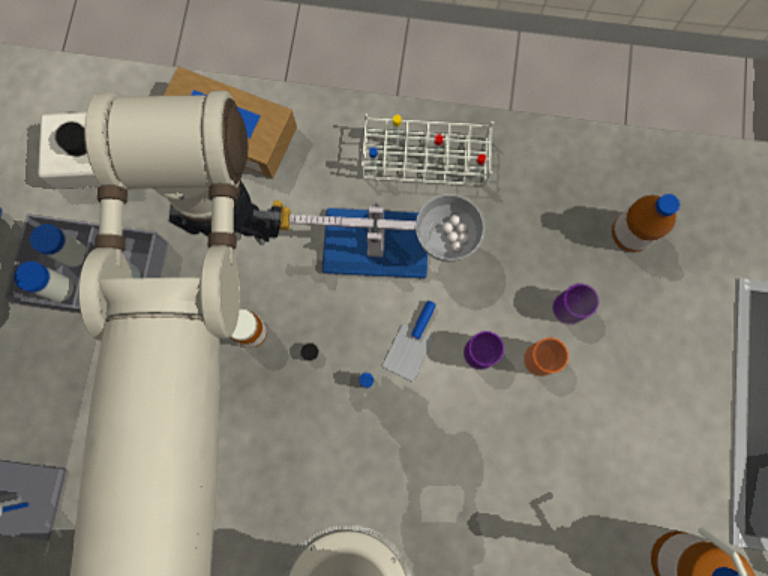

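```bash
python3 - <<'E'
from kin import *
u=np.array([-.0915,.9958,0]); O=np.array([.632,.040,.13])
for r in(.22,.235,.25):
    print(r,[(proj('side',[O+u*r*np.cos(a)+[0,0,r*np.sin(a)]])[0]*1.5).round(1).tolist() for a in(-.12,-.035,0,.035,.12)])
E
```

```text
0.22 [[255.2, 428.3], [252.9, 419.0], [251.9, 414.7], [251.1, 410.1], [249.1, 398.0]]
0.235 [[253.0, 440.0], [250.3, 430.1], [249.3, 425.5], [248.3, 420.7], [246.0, 407.7]]
0.25 [[250.6, 451.9], [247.7, 441.6], [246.5, 436.7], [245.4, 431.6], [242.9, 417.7]]
```

The free beam is near level. The cap reads about +0.015 rad after perspective correction, while the finders suggest +0.01 to +0.03. I'll nudge the poise about 3 mm further to centre it.

Request:
send_rows:
  targets:
    - [0.5,0,-0.4,0,0,0,50]
    - [0.9,0,-0.8,0,0,0,50]
    - [1.0,0,-0.9,0,0,0,50]
    - [1.0,0,-0.9,0,0,0,50]
    - [1.0,0,-0.9,0,0,0,50]

```text
t: 34.85
position: [0.6145, 0.2027, 0.2699]
tool_rot: [3.137, -0.003, 0.095]
contact_force: [-0.0, 0.9, -0.3]
width: 0.583
```

Request:
send_rows:
  targets:
    - [0,0,-0.4,0,0,0,50]
    - [0,0,-0.7,0,0,0,50]
    - [0,0,-0.9,0,0,0,50]
    - [0,0,-1.0,0,0,0,50]
    - [0,0,-1.0,0,0,0,50]
    - [0,-0.03,-1.0,0,0,0,26]
    - [0,-0.03,-1.0,0,0,0,26]
    - [0,-0.03,-1.0,0,0,0,26]
    - [0,-0.03,-1.0,0,0,0,26]

```text
t: 35.75
position: [0.6152, 0.1998, 0.1716]
tool_rot: [3.137, -0.006, 0.096]
contact_force: [-0.2, -0.4, 0.3]
width: 0.304
```

```bash
python3 - <<'E'
from kin import *
import tilt
log(); snap('wrist','w22'); snap('side','s22'); print(tilt.cap('s22'))
E
```

```text
t 35.75 q [0.13, 0.384, 1.445, -0.005, 1.307, 1.606] p [0.6152, 0.1998, 0.1716] rpy [3.137, -0.006, 0.096] w 0.304 F [-0.2, -0.4, 0.3]
(np.float64(249.85501379944802), np.float64(419.0366145354186), [16, 27, 19, 14, 223])
```

View pics/w22.png

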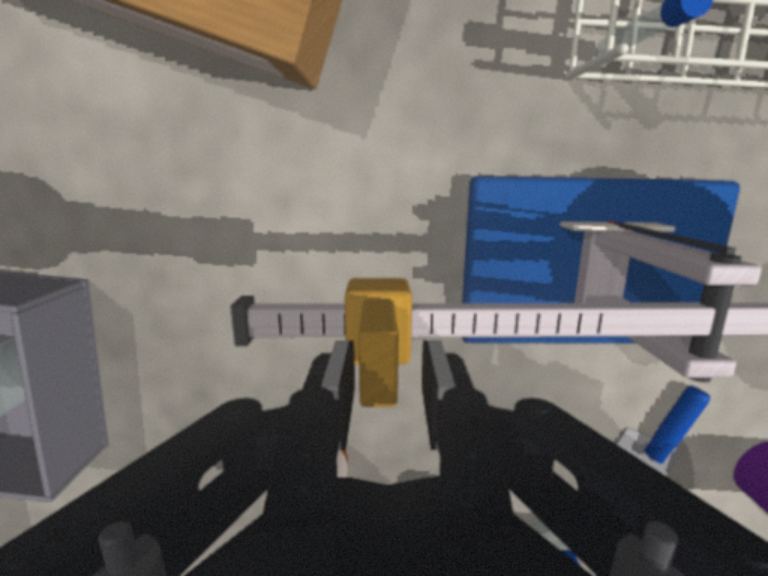

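Request:
send_rows:
  targets:
    - [0,0.04,0,0,0,0,26]
    - [0,0.06,0,0,0,0,26]
    - [-0.005,0.075,0,0,0,0,26]
    - [-0.005,0.088,0,0,0,0,26]
    - [-0.005,0.088,0,0,0,0,26]
    - [-0.005,0.04,0,0,0,0,26]
    - [-0.005,0.04,0,0,0,0,26]
    - [-0.005,0.04,0,0,0,0,50]
    - [-0.005,0.04,0,0,0,0,50]
    - [-0.005,0.04,0,0,0,0,50]
    - [-0.005,0.04,0.1,0,0,0,50]
    - [-0.005,0.04,0.3,0,0,0,50]
    - [-0.005,0.04,0.6,0,0,0,50]
    - [-0.005,0.04,1.0,0,0,0,50]
    - [-0.005,0.04,1.0,0,0,0,50]

```text
t: 37.35
position: [0.6174, 0.2043, 0.2792]
tool_rot: [3.137, -0.018, 0.096]
contact_force: [0.0, 0.1, -0.1]
width: 0.59
```

Request:
send_rows:
  targets:
    - [-0.5,0,0.4,0,0,0,50]
    - [-0.9,0,0.8,0,0,0,50]
    - [-1.0,0,0.9,0,0,0,50]
    - [-1.0,0,0.9,0,0,0,50]
    - [-1.0,0,0.9,0,0,0,50]
    - [-1.0,0,0.9,0,0,0,50]
    - [-1.0,0,0.9,0,0,0,50]
    - [-1.0,0,0.9,0,0,0,50]
    - [-1.0,0,0.9,0,0,0,50]
    - [-1.0,0,0.9,0,0,0,50]
    - [-1.0,0,0.9,0,0,0,50]
    - [-1.0,0,0.9,0,0,0,50]

```text
t: 38.55
position: [0.5143, 0.2037, 0.3606]
tool_rot: [3.137, -0.005, 0.096]
contact_force: [-0.4, -0.0, 0.2]
width: 0.589
```

```bash
python3 - <<'E'
from kin import *
import tilt
log(); w=snap('wrist','w23'); snap('side','s23'); print(tilt.cap('s23')); t=snap('top','t23')
print([(c,l,np.round(d['position'],4).tolist(),round(d['score'],2)) for c in('side','top','wrist') for l in('pan_mid','poise_grip','cup_mid') for d in finder.landmark_of(l,c)])
snap('side','s24'); print(tilt.cap('s24'))
E
```

```text
t 38.55 q [0.161, 0.047, 1.466, -0.005, 1.625, 1.636] p [0.5143, 0.2037, 0.3606] rpy [3.137, -0.005, 0.096] w 0.589 F [-0.4, -0.0, 0.2]
(np.float64(250.08693743139406), np.float64(420.1615806805708), [16, 29, 20, 13, 194])
[('side', 'pan_mid', [0.6405, -0.1153, 0.0934], 0.66), ('side', 'pan_mid', [0.6416, -0.0886, 0.1072], 0.65), ('side', 'pan_mid', [0.4319, 0.2506, -0.0042], 0.29), ('side', 'poise_grip', [0.6139, 0.2031, 0.1682], 0.88), ('side', 'cup_mid', [0.4481, -0.1783, 0.0361], 0.92), ('side', 'cup_mid', [0.4569, -0.2955, 0.0377], 0.85), ('side', 'cup_mid', [0.5581, -0.3385, 0.0359], 0.73), ('top', 'pan_mid', [0.6451, -0.0922, 0.1069], 0.91), ('top', 'pan_mid', [0.6381, -0.1175, 0.0957], 0.71), ('top', 'pan_mid', [0.458, -0.0537, 0.004], 0.17), ('top', 'poise_grip', [0.6197, 0.2075, 0.1708], 0.67), ('top', 'cup_mid', [0.453, -0.2904, 0.0418], 0.96), ('top', 'cup_mid', [0.5577, -0.3389, 0.0434], 0.91), ('top', 'cup_mid', [0.4492, -0.1779, 0.0393], 0.58), ('top', 'cup_mid', [0.4045, 0.1291, 0.0014], 0.38), ('wrist', 'pan_mid', [0.6419, -0.0894, 0.1073], 0.97), ('wrist', 'pan_mid', [0.6211, -0.1085, 0.0911], 0.24), ('wrist', 'poise_grip', [0.6186, 0.2007, 0.1688], 0.92), ('wrist', 'poise_grip', [0.6681, -0.0993, 0.0938], 0.64), ('wrist', 'cup_mid', [0.4488, -0.1825, 0.0441], 0.66), ('wrist', 'cup_mid', [0.6415, -0.1005, 0.096], 0.47)]
(np.float64(250.10827330277232), np.float64(420.1604453176162), [16, 29, 20, 13, 196])
```

View pics/s23.png

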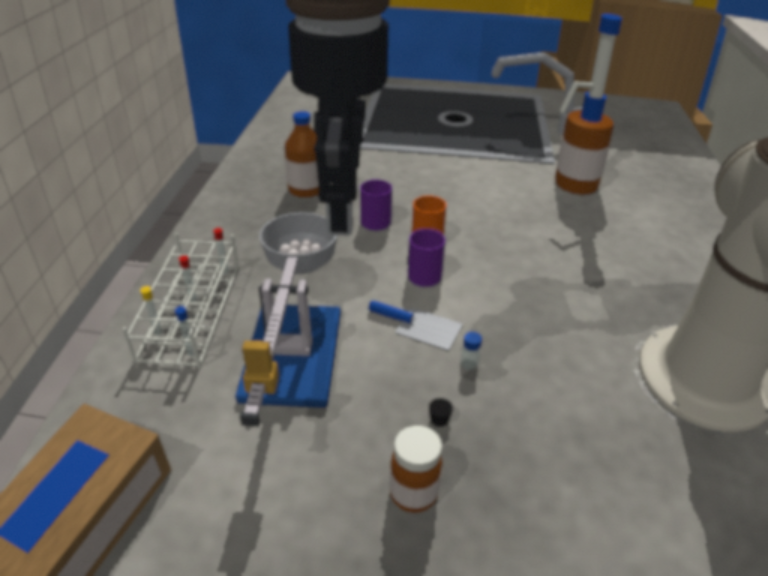

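View pics/w23.png

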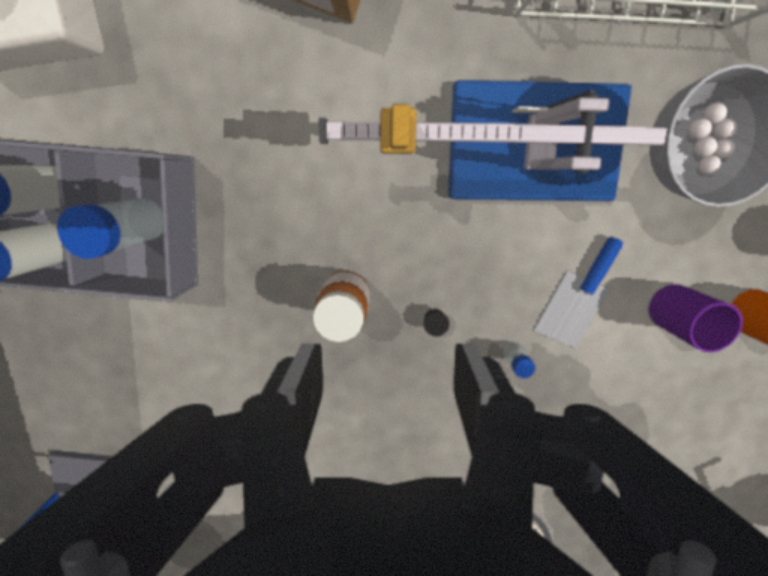

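The cap is unchanged at 420.16, so that push never reached the fin: it sat 3.7 mm off the jaw centre. I'll repeat with the right distance, contact at +5.7 mm from here and 2.5 mm beyond that.

Request:
send_rows:
  targets:
    - [0.5,0,-0.4,0,0,0,50]
    - [0.9,0,-0.8,0,0,0,50]
    - [1.0,0,-0.9,0,0,0,50]
    - [1.0,0,-0.9,0,0,0,50]
    - [1.0,0,-0.9,0,0,0,50]

```text
t: 39.7
position: [0.614, 0.2036, 0.2698]
tool_rot: [3.137, -0.003, 0.095]
contact_force: [-0.1, -0.4, 1.2]
width: 0.583
```

Request:
send_rows:
  targets:
    - [0,0,-0.4,0,0,0,50]
    - [0,0,-0.7,0,0,0,50]
    - [0,0,-0.9,0,0,0,50]
    - [0,0,-1.0,0,0,0,50]
    - [0,0,-1.0,0,0,0,50]
    - [0,0,-1.0,0,0,0,26]
    - [0,0,-1.0,0,0,0,26]
    - [0,0,-1.0,0,0,0,26]
    - [0,0,-1.0,0,0,0,26]

```text
t: 40.6
position: [0.6147, 0.2038, 0.1715]
tool_rot: [3.137, -0.006, 0.096]
contact_force: [-0.1, 0.4, -0.0]
width: 0.31
```

Request:
send_rows:
  targets:
    - [0,0.04,0,0,0,0,26]
    - [0,0.055,0,0,0,0,26]
    - [-0.005,0.07,0,0,0,0,26]
    - [-0.005,0.083,0,0,0,0,26]
    - [-0.005,0.083,0,0,0,0,26]
    - [-0.005,0.025,0,0,0,0,26]
    - [-0.005,0.025,0,0,0,0,26]
    - [-0.005,0.025,0,0,0,0,26]
    - [-0.005,0.025,0,0,0,0,26]
    - [-0.005,0.025,0,0,0,0,26]
    - [-0.005,0.025,0,0,0,0,26]
    - [-0.005,0.025,0,0,0,0,26]
    - [-0.005,0.025,0,0,0,0,26]
    - [-0.005,0.025,0,0,0,0,26]
    - [-0.005,0.025,0,0,0,0,26]

```text
t: 42.1
position: [0.6137, 0.2062, 0.1706]
tool_rot: [3.137, -0.005, 0.096]
contact_force: [-0.5, 0.4, -0.1]
width: 0.304
```

```bash
python3 - <<'E'
from kin import *
import tilt
log(); w=snap('wrist','w25'); snap('side','s25'); print(tilt.cap('s25'))
E
```

```text
t 42.1 q [0.14, 0.387, 1.443, -0.005, 1.307, 1.617] p [0.6137, 0.2062, 0.1706] rpy [3.137, -0.005, 0.096] w 0.304 F [-0.5, 0.4, -0.1]
(np.float64(250.28937585599687), np.float64(420.8918019956956), [16, 30, 20, 13, 209])
```

View pics/w25.png

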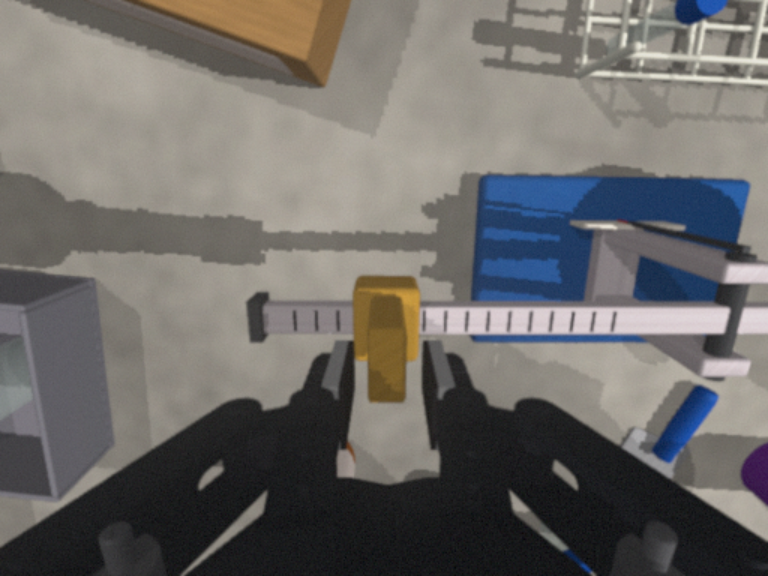

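The shadowed cap moved from 419.04 to 420.89, about −0.014 rad, so the beam is now at level. Withdrawing and doing the last check.

Request:
send_rows:
  targets:
    - [0,0,0,0,0,0,50]
    - [0,0,0,0,0,0,50]
    - [0,0,0,0,0,0,50]
    - [0,0,0.1,0,0,0,50]
    - [0,0,0.3,0,0,0,50]
    - [0,0,0.6,0,0,0,50]
    - [0,0,1.0,0,0,0,50]
    - [0,0,1.0,0,0,0,50]

```text
t: 43.0
position: [0.617, 0.2067, 0.2792]
tool_rot: [3.138, -0.018, 0.096]
contact_force: [0.1, 0.7, 0.2]
width: 0.584
```

Request:
send_rows:
  targets:
    - [-0.5,0,0.4,0,0,0,50]
    - [-0.9,0,0.8,0,0,0,50]
    - [-1.0,0,0.9,0,0,0,50]
    - [-1.0,0,0.9,0,0,0,50]
    - [-1.0,0,0.9,0,0,0,50]
    - [-1.0,0,0.9,0,0,0,50]
    - [-1.0,0,0.9,0,0,0,50]
    - [-1.0,0,0.9,0,0,0,50]
    - [-1.0,0,0.9,0,0,0,50]
    - [-1.0,0,0.9,0,0,0,50]
    - [-1.0,0,0.9,0,0,0,50]
    - [-1.0,0,0.9,0,0,0,50]

```text
t: 44.2
position: [0.5138, 0.2062, 0.3606]
tool_rot: [3.137, -0.005, 0.095]
contact_force: [0.4, -0.1, -0.7]
width: 0.585
```

```bash
python3 - <<'E'
from kin import *
import tilt
log(); w=snap('wrist','w26'); snap('side','s26'); print(tilt.cap('s26')); t=snap('top','t26')
print([(c,l,np.round(d['position'],4).tolist(),round(d['score'],2)) for c in('side','top','wrist') for l in('pan_mid','poise_grip') for d in finder.landmark_of(l,c)[:1]])
snap('side','s27'); print(tilt.cap('s27'))
E
```

```text
t 44.2 q [0.166, 0.048, 1.464, -0.005, 1.625, 1.641] p [0.5138, 0.2062, 0.3606] rpy [3.137, -0.005, 0.095] w 0.585 F [0.4, -0.1, -0.7]
(np.float64(250.47933502655275), np.float64(421.9268067420919), [16, 31, 20, 12, 187])
[('side', 'pan_mid', [0.6427, -0.0865, 0.1077], 0.87), ('side', 'poise_grip', [0.6164, 0.2089, 0.1648], 0.65), ('top', 'pan_mid', [0.6445, -0.0902, 0.109], 0.67), ('top', 'poise_grip', [0.6218, 0.2082, 0.1707], 0.54), ('wrist', 'pan_mid', [0.6397, -0.0904, 0.109], 0.94), ('wrist', 'poise_grip', [0.6178, 0.2035, 0.1617], 0.97)]
(np.float64(250.45116601246826), np.float64(421.9152620641884), [16, 32, 20, 11, 185])
```

View pics/t26.png

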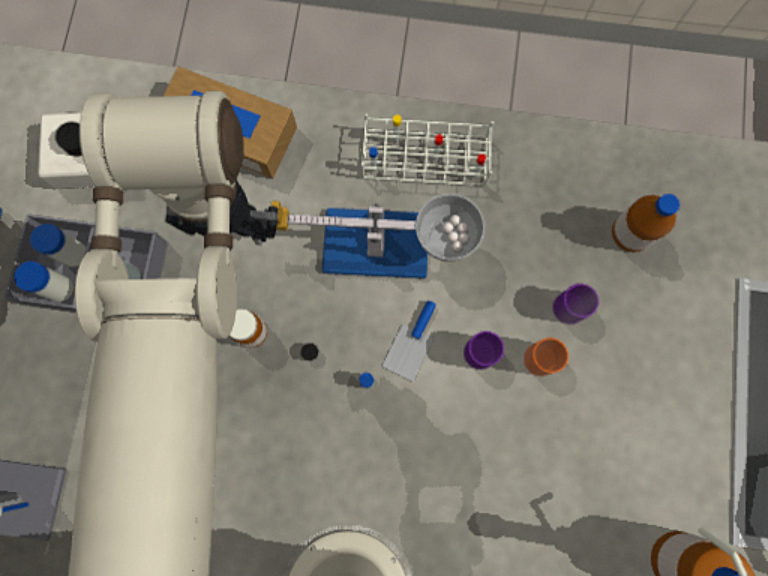

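View pics/w26.png

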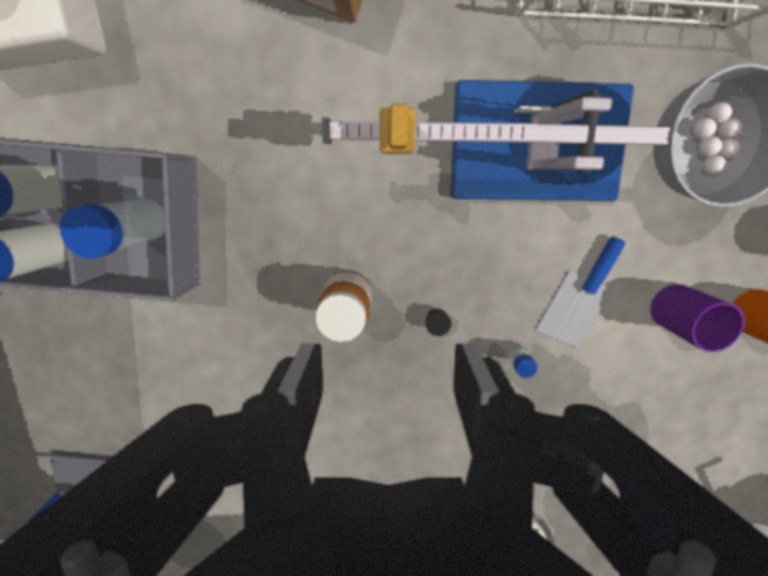

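The cap reads 421.9, with level at about 422, and it is steady. pan_mid z is 0.108–0.109, as it should be for a level beam. Six balls are in the pan, the cup is upright and the robot is clear of everything. Handing in.

```bash
python3 -c "
from cell import ctrl
print(ctrl.sign_off())"
```

```text
the job is handed in; nothing more can be done
None
```

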